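# Nest channel samples in a transit cradle and snap the keeper on

### The job

Pack the aluminium channel samples into the blue cradle, which already holds one: take the other open-side-up channel from the sloping stand and lay it flat in the empty seat of the cradle, open side up, then nest the open-side-down channel centrally over the two so that one of its legs stands fully down inside each of them. Then lay the white keeper plate centrally across it, from clip arm to clip arm, and press it straight down by its rib until both orange clip arms have snapped over its ends, and let go. Do not disturb the wash bottle, the black tube, the round test block or the red specimen.

Things in the scene. Friction and masses are not known exactly. Their poses are not given: they have to be found in the camera images.
- cradle: blue fixed cradle, yaw varies; origin under its centre on the bench, z up. Base 124 (x) by 146 (y), 3 mm thick. Low walls up to 11 mm: inner faces at y = +-69 and, for |y| over 15, x = +-38.5. Channels lie with their x along cradle x. Orange clip arms at x = +-52, |y| under 10, up to 59 mm, touch only the keeper
- empty_seat (a point): on the cradle at (0, -40.5, 3) mm: where channel_b's origin belongs, on the base plate, with 2.5 mm play to the side wall and 3.5 mm to both end walls; 29 mm is then free between channels a and b
- nest (a point): on the cradle at (0, 0, 7) mm: where channel_c's origin belongs when nested, leg edges standing on the webs of a and b, web top 35 mm above the bench. With a and b at +-40.5 it has 3.5 mm play across
- keeper_home (a point): on the cradle at (0, 0, 35) mm: where the keeper's origin belongs, its x along cradle x either way round. The clip noses reach in to |x| = 42.5 mm, flat undersides 40.5 mm above the bench, steep lead-in slopes above; below them |x| = 49.5 is clear. So 2.5 mm play either way in x, 1.5 mm in height. Pressing past takes about 5 to 10 N
- channel_a: aluminium U channel, 70 mm long (its x), 52 wide over the legs (y), 28 high, web and legs 4 thick, 44 clear between legs, 0.09 kg; already in the cradle's +y seat (y about +40.5 mm), open side up, and stays there. Origin at the centre of the web's underside, z up
- channel_b: aluminium U channel, 70 mm long (its x), 52 wide over the legs (y), 28 high, web and legs 4 thick, 44 clear between legs, 0.09 kg; on the sloping stand, web on the slope, open side away from it. Origin at the centre of the web's underside, z from web to open side (up when seated). Half a turn about z makes no difference. Grip it over both legs (52 mm)
- channel_c: aluminium U channel, 70 mm long (its x), 52 wide over the legs (y), 28 high, web and legs 4 thick, 44 clear between legs, 0.09 kg; on the sloping stand on the edges of its legs, web uppermost. Origin at the centre between the leg edges, z from leg edges to web (up when nested), legs at y = +-24 mm. Half a turn about z makes no difference. Grip it over both legs (52 mm)
- stand: grey fixed stand, 190 mm wide (y), 90 deep, 70 high; origin under its centre on the bench, z up. Face slopes 30 degrees, rising to its +x, away from the robot; lip 8 mm high at the low edge, rib 5 mm high at y = 0. The two channels lie at y = +-55 mm (which is where varies), x up the slope, lower ends at the lip: their z leans 30 degrees to stand -x
- keeper: white plate 94 (x) by 40 (y) mm, 4 thick, with a red grip rib on top 44 long (x), 12 thick (y), from 4 to 30 mm above the underside; 0.07 kg; origin at the centre of its underside, z up. Starts flat on the bench, rib up, yaw varies
- clip_0 (a joint): sprung orange clip arm at the cradle's +x end: rad, 0 upright (its rest), grows as it is pushed outward; springs back by itself; about 0.12 while the plate passes
- clip_1 (a joint): the same at the cradle's -x end
- wash_bottle: white wash bottle with red spout, body 62 mm across, 182 mm high; its origin on the bench lies about 14 mm from the body's axis; bystander, leave alone
- indenter_tube: black upright round storage tube, 27 mm across, 60 mm high, origin under its centre; bystander, leave alone
- hardness_block: round steel test block, 60 mm across, 15 mm high, origin under its centre; bystander, leave alone
- specimen: red round mounted specimen, 31 mm across, 21 mm high, origin under its centre; bystander, leave alone

How it is judged (in metres and radians):
On the way, in this order (a step that is already met when the one before it is completed fails the run):
1. the second open-up channel lies flat in the empty seat of the cradle, let go (x of channel_b in the frame of cradle between -0.006 and 0.006 m and y of channel_b in the frame of cradle between -0.048 and -0.033 m and z of channel_b in the frame of cradle between 0.001 and 0.005 m and angle between channel_b's own z axis and vertical below 0.06 rad and angle between the x axis of channel_b and the x axis of cradle, either way round below 0.1 rad and linear speed of channel_b below 0.03 m/s and contact force between channel_b and the fingers below 0.1 N), for 0.2 s.
2. the open-down channel is nested fully down, a leg in each of the other two, let go (x of channel_a in the frame of cradle between -0.006 and 0.006 m and y of channel_a in the frame of cradle between 0.033 and 0.048 m and z of channel_a in the frame of cradle between 0.001 and 0.005 m and angle between each of channel_a, channel_b, channel_c's own z axis and vertical below 0.06 rad and angle between the x axis of each of channel_a, channel_b, channel_c and the x axis of cradle, either way round below 0.1 rad and x of channel_b in the frame of cradle between -0.006 and 0.006 m and y of channel_b in the frame of cradle between -0.048 and -0.033 m and z of channel_b in the frame of cradle between 0.001 and 0.005 m and x of channel_c in the frame of cradle between -0.008 and 0.008 m and y of channel_c in the frame of cradle between -0.007 and 0.007 m and z of channel_c in the frame of cradle between 0.005 and 0.009 m and linear speed of channel_c below 0.03 m/s and contact force between channel_c and the fingers below 0.1 N), for 0.2 s.
3. the keeper plate is down and both clip arms have snapped back over its ends (x of channel_c in the frame of cradle between -0.008 and 0.008 m and y of channel_c in the frame of cradle between -0.007 and 0.007 m and z of channel_c in the frame of cradle between 0.005 and 0.009 m and angle between each of channel_c, keeper's own z axis and vertical below 0.06 rad and angle between the x axis of each of channel_c, keeper and the x axis of cradle, either way round below 0.1 rad and x of keeper in the frame of cradle between -0.005 and 0.005 m and y of keeper in the frame of cradle between -0.009 and 0.009 m and z of keeper in the frame of cradle between 0.033 and 0.0368 m and value of joint each of clip_0, clip_1 below 0.03 rad), for 0.2 s.
At the end, for the whole second after the job is handed in: Channels a and b in their seats (7 mm), c nested over both (7 mm), all level, aligned to 0.1 rad, down to 2 mm; keeper underside 33 to 36.8 mm above the bench, centred (5 mm along, 9 mm across); both clips back within 0.03 rad; bystanders within 20 mm; all released, at rest (all of step 3 and x of channel_a in the frame of cradle between -0.006 and 0.006 m and y of channel_a in the frame of cradle between 0.033 and 0.048 m and z of channel_a in the frame of cradle between 0.001 and 0.005 m and angle between each of channel_a, channel_b's own z axis and vertical below 0.06 rad and angle between the x axis of each of channel_a, channel_b and the x axis of cradle, either way round below 0.1 rad and x of channel_b in the frame of cradle between -0.006 and 0.006 m and y of channel_b in the frame of cradle between -0.048 and -0.033 m and z of channel_b in the frame of cradle between 0.001 and 0.005 m and linear speed of each of channel_b, channel_c, keeper below 0.02 m/s and contact force between keeper and the fingers below 0.1 N); the robot touches nothing.
It fails at once if the wash bottle is pushed more than 20 mm or tipped (distance of wash_bottle from where it was at the start of the episode above 0.02 m or angle between wash_bottle's own z axis and vertical above 0.3 rad).
It fails at once if the black tube is pushed more than 20 mm or tipped (distance of indenter_tube from where it was at the start of the episode above 0.02 m or angle between indenter_tube's own z axis and vertical above 0.3 rad).
It fails at once if the steel test block is pushed more than 20 mm or tipped (distance of hardness_block from where it was at the start of the episode above 0.02 m or angle between hardness_block's own z axis and vertical above 0.3 rad).
It fails at once if the red mounted specimen is pushed more than 20 mm or tipped (distance of specimen from where it was at the start of the episode above 0.02 m or angle between specimen's own z axis and vertical above 0.3 rad).
It also fails if it takes over 72 s, if anything falls off the work surface, if the arm or the gripper's body presses on something with over 40 N, if the wrist force passes 120 N, or if a joint passes its speed limit or range.

### The arm

A 6-joint arm with a two-finger parallel gripper is mounted at the origin on a cart in front of the work surface, level with it; the furniture and walls round the work are solid. World frame = base frame: x ahead of the robot, y to its left, z up, the work surface at z = 0. Lengths are in mm, angles in rad, forces in N, time in s.
With the tool pointing down it reaches from about 350 to 775 mm from the base axis. Payload 7.3 kg.
Tool frame: the origin (TCP) lies between the finger pads; the fingertips stand 14 mm ahead of it and the grasp point (between the pads) lies 5 mm behind it; y points along the fingers, z is the direction in which the jaws open and shut, and the axes are right-handed (so a half turn about y gives the same grasp; the last joint's range is limited). The gripper opens to 92 mm and grips with 3 to 60 N. Pads are 19 mm wide; open, the fingers measure 130 mm over their backs; the gripper's body (75 mm by 190 mm) begins 47 mm behind the grasp point.
Start: joints at [-1.288, 0.342, 1.524, -0, 1.275, -0.146], TCP at [218.308, -477.478, 240.741] pointing down, gripper open.
Joint ranges: [-2.53, 2.53], [-0.77, 2.02], [0.04, 2.7], [-1, 4.14], [0.28, 2.66], [-3.11, 3.11]. Speed limits (rad/s): [2.57, 2.57, 3.14, 3.14, 3.14, 3.14].

### API

Orientations are given as [roll, pitch, yaw] about the fixed x, y, z axes, in that order (R = Rz(yaw) Ry(pitch) Rx(roll)).
In Python, from plant import bot, vision, order gives the robot as it stands.
- The arm moves only by the tool apply_moves, never from a script. Its argument "rows" is a list of rows, each a list of 3 entries, a list of its own where there are three numbers: the shift along the tool's x, y, z in cm, then the turn about the tool's y in rad, then the finger opening in cm, from 0 to 9.18. A call has 1 to 5 rows; each row is the pose to reach, as a shift and turn from the pose measured when the call began, along the tool's axes at that moment; what a row does not reach only later rows make up. A row lasts 1/8 s, in which the tool goes at most 62.5 mm and 10.7 degrees, less where a joint would pass 70% of its speed; a pose out of reach is approached as far as the arm can. A call with a gripper value outside its range is refused whole. The fingers move at their own pace and stop on an object; the grip force is fixed at half the most. Time passes only in rows, so rows that repeat a pose let the fingers close. It gives the time, the measured TCP pose, the force and the opening at its end, in the units of the state.
- bot.get_obs(): the state, without advancing time (a new reading comes with each control period).
- vision.capture(name): name is "scene" or "top"; returns the picture (400x640x3 uint8, red, green, blue); there is no depth.
- vision.camera_info(name): a dict with "mtx" (3x3 intrinsics, pixels), "rvec" (rotation vector, rad) and "tvec" (3), from world to camera coordinates, as OpenCV has them. Camera axes: x right, y down, z forward; pixel columns grow to the right and rows downward; lengths in mm; the calibration is good to about 2 mm. A picture is of the moment at which its call begins. camera_info takes no time and is no camera call.
- order.close_job(): hands the job in, once; it reports no verdict.
The state is a dict: "time": time; "joint_positions": joint angles; "dq": joint speeds; "tau": joint torques, N m; "tool_pos": TCP position; "tcp_rot": TCP orientation; "contact_force": force on the tool from outside, world axes, zero at the start; "moment": the same for the moment, N m; "grip_width": finger opening in mm.
Only numpy, scipy, OpenCV 4.12 (cv2) and the standard library are available. Lean on these libraries where they do the work, as an engineer would, in place of code of your own. Each camera call takes 0.05 s, during which the arm holds its last target.

## Working session

There is one attempt and no reset: what is moved stays moved. The work goes in short steps, Python scripts to look and compute and a tool call to move; the robot and the scene stay as the last step left them, time stands still between calls to the robot, and variables do not carry over. Pictures are saved under pics/ and viewed, and the job is handed in when it is done.

Besides the shell and the picture viewer there is one more tool, called after "Call:" as name([rows], argument=value, ...), one row to a line, values as JSON. apply_moves: Moves the arm, as the interface text tells. Its arguments: {"type":"object","properties":{"rows":{"type":"array","items":{"type":"array"}}},"required":["rows"]}

```bash
ls -la; mkdir -p pics; python3 - <<'E'
from plant import bot, vision, order
import cv2
for k,v in bot.get_obs().items(): print(k,v)
for n in("scene","top"):
    im=vision.capture(n); cv2.imwrite(f"pics/{n}0.png",im[:,:,::-1]); print(n,vision.camera_info(n))
E
```

```text
total 12
drwxr-xr-x  3 agent agent 4096 Dec  7 16:11 .
drwxr-xr-x 23 root  root  4096 Dec  7 16:11 ..
drwxr-xr-x  2 agent agent 4096 Dec  7 16:11 pics
time 0.0
joint_positions [-1.28798112e+00  3.42705441e-01  1.52502542e+00 -2.48065897e-07
  1.27539187e+00 -1.45977236e-01]
dq [-0.00047284  0.00051125  0.00015531 -0.00022919  0.00018402  0.00036871]
tau [-7.19100171e-05 -4.31237555e+01 -2.44226557e+01  7.18872109e-02
  5.59757254e-02 -1.17280642e-04]
tool_pos [ 218.20229401 -477.07993018  240.05098215]
tcp_rot [-1.57231017e+00  2.22330189e-04 -2.71280031e+00]
contact_force [ 0.3389348   0.66993523 -0.88398376]
moment [ 0.01683185 -0.00451718  0.00699578]
grip_width 91.40524843982159
scene {'mtx': array([[474.70558858,   0.        , 317.8917664 ],
       [  0.        , 474.70558858, 203.73980553],
       [  0.        ,   0.        ,   1.        ]]), 'rvec': array([ 0.64387542, -2.31093554,  1.49539079]), 'tvec': array([366.0257033 , 216.71031457, 835.39071488])}
top {'mtx': array([[472.70221086,   0.        , 324.42500679],
       [  0.        , 472.70221086, 190.04072098],
       [  0.        ,   0.        ,   1.        ]]), 'rvec': array([ 2.17144388, -2.04294987,  0.20750758]), 'tvec': array([-175.90546568,  516.90307722, 1178.7578833 ])}
```

View pics/scene0.png

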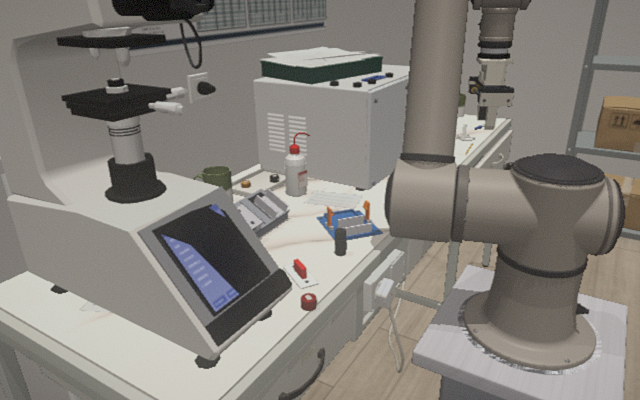

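View pics/top0.png

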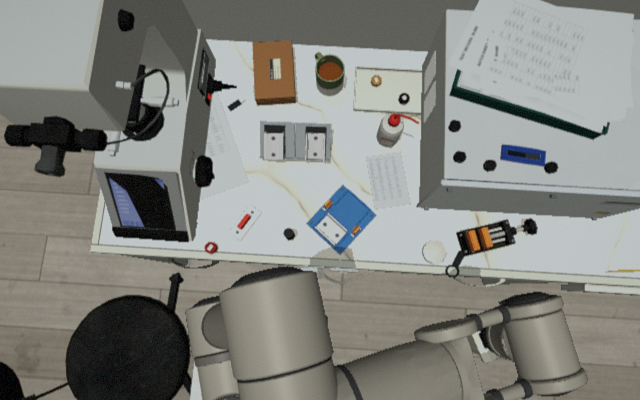

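```bash
python3 - <<'E'
import cv2
im=cv2.imread("pics/top0.png")
cv2.imwrite("pics/top0z.png",cv2.resize(im[105:265,195:405],None,fx=3.75,fy=3.75,interpolation=cv2.INTER_CUBIC))
im=cv2.imread("pics/scene0.png")
cv2.imwrite("pics/scene0z.png",cv2.resize(im[170:320,225:395],None,fx=4,fy=4,interpolation=cv2.INTER_CUBIC)[:600])
E
```

```text
(no output)
```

View pics/top0z.png

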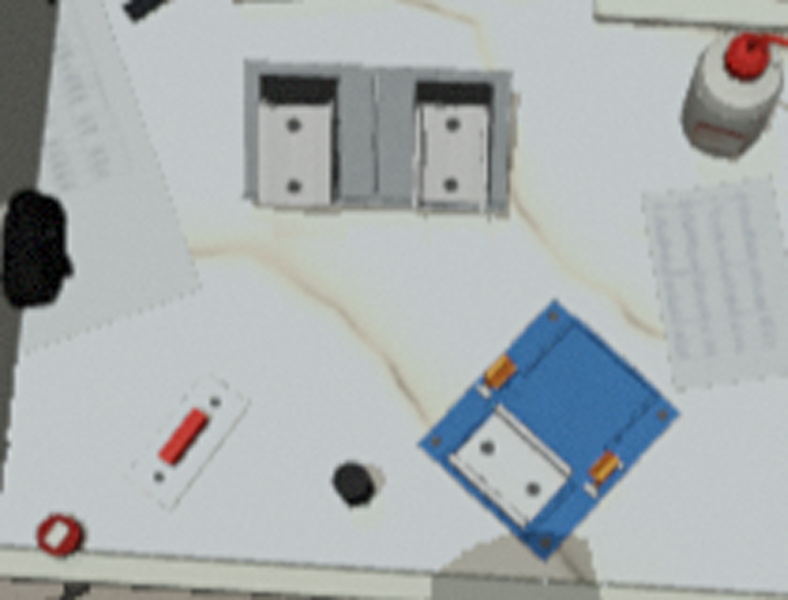

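View pics/scene0z.png

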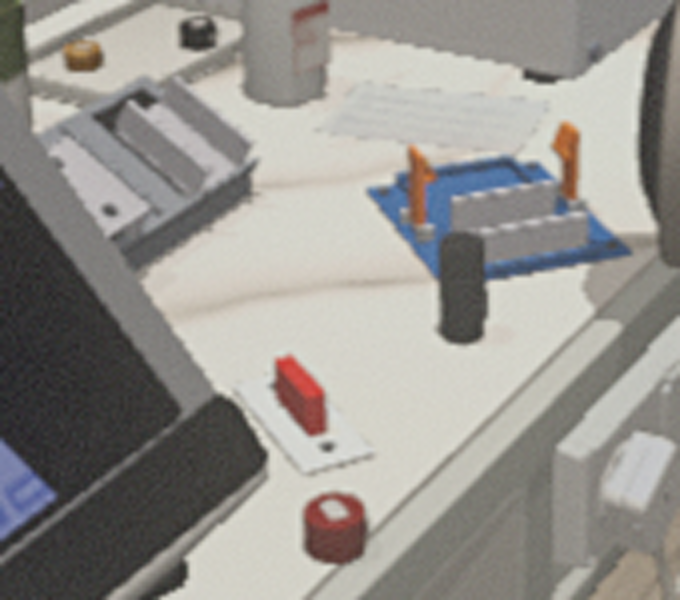

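```bash
cat > h.py <<'E'
import numpy as np, cv2
from scipy.optimize import least_squares
from scipy.spatial.transform import Rotation as Ro
from plant import bot, vision, order
CI={n:vision.camera_info(n) for n in("scene","top")}
def proj(n,P):
    c=CI[n]; return cv2.projectPoints(np.asarray(P,float).reshape(-1,1,3),c["rvec"],c["tvec"],c["mtx"],None)[0].reshape(-1,2)
def center(n):
    c=CI[n]; R=cv2.Rodrigues(c["rvec"])[0]; return -R.T@c["tvec"]
def back(n,uv,z):
    c=CI[n]; R=cv2.Rodrigues(c["rvec"])[0]; uv=np.atleast_2d(uv).astype(float)
    d=(R.T@np.linalg.inv(c["mtx"])@np.c_[uv,np.ones(len(uv))].T).T; C=center(n)
    return C+d*((z-C[2])/d[:,2])[:,None]
def pose(p,P,R0=np.eye(3)):  # p=[x,y,yaw]
    return (Ro.from_euler("z",p[2]).as_matrix()@(R0@np.asarray(P,float).T)).T+[p[0],p[1],0]
def refine(imgs,edges,p0,width=4.0,R0=np.eye(3),iters=8,verbose=False):
    """edges: list of (cam,P0,P1) in object frame; RAPiD style gradient search."""
    p=np.array(p0,float); G={n:cv2.GaussianBlur(cv2.cvtColor(im,cv2.COLOR_RGB2LAB).astype(np.float32),(0,0),0.7) for n,im in imgs.items()}
    for it in range(iters):
        w=max(1.5,width*(0.7**it)); obs=[]
        for ei,(n,A,B) in enumerate(edges):
            ts=np.linspace(.08,.92,25); P=np.outer(1-ts,A)+np.outer(ts,B)
            uv=proj(n,pose(p,P,R0)); d=uv[-1]-uv[0]; d/=np.linalg.norm(d); nn=np.array([-d[1],d[0]])
            s=np.arange(-w,w+.01,.25); q=uv[:,None]+nn*s[None,:,None]
            a=sum(np.abs(cv2.remap(G[n],(q+.5*nn).astype(np.float32),None,cv2.INTER_LINEAR)-cv2.remap(G[n],(q-.5*nn).astype(np.float32),None,cv2.INTER_LINEAR)).transpose(2,0,1))
            prof=a.mean(0)*np.exp(-.5*(s/w)**2); k=int(np.argmax(prof)); off=s[k]
            if 0<k<len(s)-1:
                den=prof[k-1]-2*prof[k]+prof[k+1]
                if den<0: off+=.25*.5*(prof[k-1]-prof[k+1])/den
            # per-half offsets for rotation
            for h in (slice(0,12),slice(13,25)):
                ph=a[h].mean(0)*np.exp(-.5*((s-off)/1.0)**2); m=ph/ph.sum() if ph.sum()>0 else 0
                kk=int(np.argmax(ph)); oh=s[kk]
                if 0<kk<len(s)-1:
                    den=ph[kk-1]-2*ph[kk]+ph[kk+1]
                    if den<0: oh+=.125*(ph[kk-1]-ph[kk+1])/den
                obs.append((n,P[h].mean(0),nn,uv[h].mean(0)+nn*oh,ph.max(),ei))
        f=lambda x:np.array([(proj(o[0],pose(x,o[1][None],R0))[0]-o[3])@o[2] for o in obs])
        r=least_squares(f,p,loss="soft_l1",f_scale=.4,x_scale=[1,1,.02]); p=r.x
    res=f(p)
    if verbose:
        for o,e in zip(obs,res): print(o[5],o[0],"res %.2f grad %.0f"%(e,o[4]))
    return p,np.sqrt(np.mean(res**2))
def rect(n,x0,x1,y0,y1,z):
    c=[(x0,y0,z),(x1,y0,z),(x1,y1,z),(x0,y1,z)]; return [(n,c[i],c[(i+1)%4]) for i in range(4)]
def overlay(im,n,edges,p,roi,f,fn,R0=np.eye(3)):
    x0,y0,x1,y1=roi; o=cv2.resize(im[y0:y1,x0:x1,::-1],None,fx=f,fy=f,interpolation=cv2.INTER_CUBIC)
    draw(o,n,edges,p,roi,f,R0); cv2.imwrite(fn,o); return o
def draw(o,n,edges,p,roi,f,R0=np.eye(3),col=(0,255,0)):
    for m,A,B in edges:
        if m==n:
            uv=((proj(n,pose(p,[A,B],R0))-[roi[0],roi[1]]+.5)*f-.5).round().astype(int); cv2.line(o,tuple(map(int,uv[0])),tuple(map(int,uv[1])),col,1)
E
python3 - <<'E'
from h import *
print(center("top"),center("scene"))
z=lambda L:np.array(L)/3.75+[195,105]-.4
print("cradle",back("top",z([(555,300),(678,412),(545,560),(420,443)]),3).round(1))
print("chan a top", back("top",z([(500,408),(570,470),(527,524),(452,458)]),31).round(1))
print("keeper",back("top",z([(213,377),(250,403),(170,507),(130,470)]),4).round(1))
print("stand low edge",back("top",z([(243,200),(508,216)]),20).round(1)) 
print("stand high edge",back("top",z([(247,60),(512,70)]),70).round(1)) 
print("tube top",back("top",z([(352,482)]),60).round(1))
print("spec top",back("top",z([(60,534)]),21).round(1))
print("block",back("top",[(433,250)],15).round(1),"bottle top",back("top",z([(748,55)]),182).round(1))
E
```

```text
[ 274.76163357 -164.21760367 1259.02354819] [-53.53058016 762.30249163 542.99651074]
cradle [[ 555.2 -191.7    3. ]
 [ 478.6 -284.     3. ]
 [ 367.6 -194.7    3. ]
 [ 445.  -101.1    3. ]]
chan a top [[ 469.3 -156.8   31. ]
 [ 428.7 -208.    31. ]
 [ 389.5 -180.2   31. ]
 [ 432.1 -125.5   31. ]]
keeper [[483.5  50.7   4. ]
 [466.3  22.5   4. ]
 [388.6  72.5   4. ]
 [413.1 103.4   4. ]]
stand low edge [[ 611.9   38.4   20. ]
 [ 611.5 -154.1   20. ]]
stand high edge [[ 700.8   36.6   70. ]
 [ 704.6 -151.    70. ]]
tube top [[407.9 -59.8  60. ]]
spec top [[363.6 143.9  21. ]]
block [[ 391.8 -436.9   15. ]] bottle top [[ 683.2 -302.6  182. ]]
```

```bash
cat > geo.py <<'E'
from h import *
def cradle_edges(n):
    if n=="top": return [(n,(62,-73,3),(62,73,3)),(n,(-62,-73,0),(-62,73,0)),(n,(-62,73,0),(62,73,0)),(n,(-62,-73,11),(62,-73,11))]
    return [(n,(62,-50,0),(62,73,0)),(n,(-62,73,0),(62,73,0))]
keeper_edges=lambda n:[(n,(47,-20,4),(47,20,4)),(n,(-47,-20,4),(-47,20,4)),(n,(-47,20,4),(47,20,4)),(n,(-47,-20,4),(47,-20,4))]
rib_edges=lambda n:[(n,(22,-6,30),(22,6,30)),(n,(-22,-6,30),(-22,6,30)),(n,(-22,6,30),(22,6,30)),(n,(-22,-6,30),(22,-6,30))]
E
python3 - <<'E'
from geo import *
ims={n:cv2.imread(f"pics/{n}0.png")[:,:,::-1].copy() for n in("top","scene")}
c,e=refine(ims,cradle_edges("top"),[461.6,-192.9,.87],verbose=True); print("cradle",c,e)
for p0 in([437,62,-1.0+np.pi],):
  k,e=refine(ims,keeper_edges("top"),[438,62,np.arctan2(-50,79)],verbose=True); print("keeper",k,e)
  k2,e=refine(ims,rib_edges("top"),k,width=3,verbose=True); print("rib",k2,e)
  k3,e=refine(ims,keeper_edges("scene"),k,verbose=True); print("keeper scene",k3,e)
roi=(195,105,405,265); o=overlay(ims["top"],"top",cradle_edges("top"),c,roi,3.75,"pics/o1.png")
draw(o,"top",keeper_edges("top"),k,roi,3.75);draw(o,"top",rib_edges("top"),k,roi,3.75); cv2.imwrite("pics/o1.png",o)
roi=(225,170,395,320); o=overlay(ims["scene"],"scene",cradle_edges("scene"),c,roi,4,"pics/o2.png")
draw(o,"scene",keeper_edges("scene"),k,roi,4);draw(o,"scene",rib_edges("scene"),k,roi,4)
draw(o,"scene",rect("scene",-62,62,-73,73,3),c,roi,4);cv2.imwrite("pics/o2.png",o)
E
```

```text
0 top res 0.18 grad 46
0 top res 0.14 grad 46
1 top res -0.17 grad 46
1 top res -0.14 grad 44
2 top res -0.31 grad 49
2 top res -0.31 grad 50
3 top res 0.31 grad 50
3 top res 0.33 grad 51
cradle [ 461.12385691 -192.29836408    0.88331667] 0.24895087954349904
0 top res 1.09 grad 2
0 top res 1.54 grad 4
1 top res -1.08 grad 1
1 top res -0.95 grad 14
2 top res -1.52 grad 46
2 top res -0.15 grad 22
3 top res 0.16 grad 5
3 top res 1.16 grad 6
keeper [440.24619452  56.03138236  -0.58888851] 1.0794844060600077
0 top res 0.31 grad 62
0 top res 0.28 grad 64
1 top res -0.32 grad 66
1 top res -0.26 grad 65
2 top res 0.52 grad 69
2 top res 0.50 grad 70
3 top res -0.50 grad 74
3 top res -0.51 grad 75
rib [435.59838142  62.5016041   -0.55911863] 0.4139642231959773
0 scene res 0.76 grad 15
0 scene res 0.58 grad 2
1 scene res -0.59 grad 18
1 scene res -0.31 grad 9
2 scene res 0.34 grad 47
2 scene res 0.77 grad 44
3 scene res -0.35 grad 6
3 scene res -1.10 grad 45
keeper scene [439.76074632  67.55235115  -0.68289536] 0.652214999473713
```

View pics/o1.png

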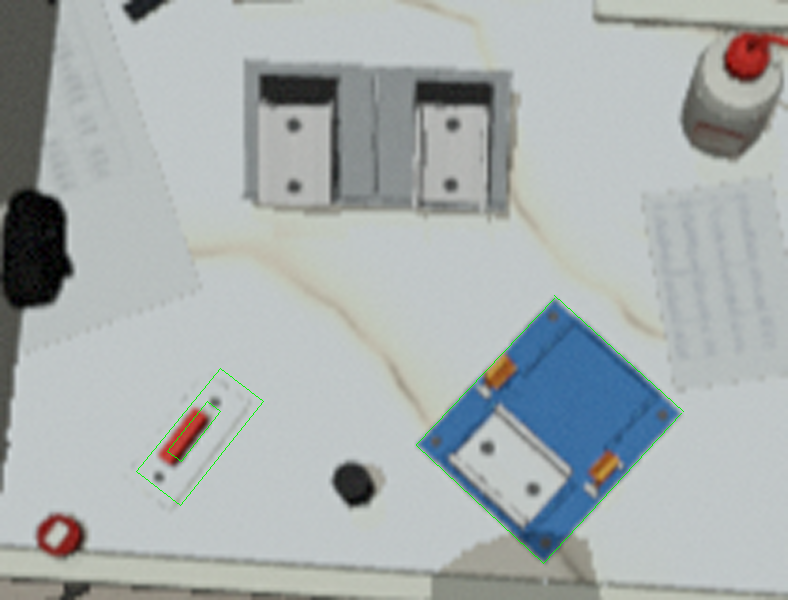

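View pics/o2.png

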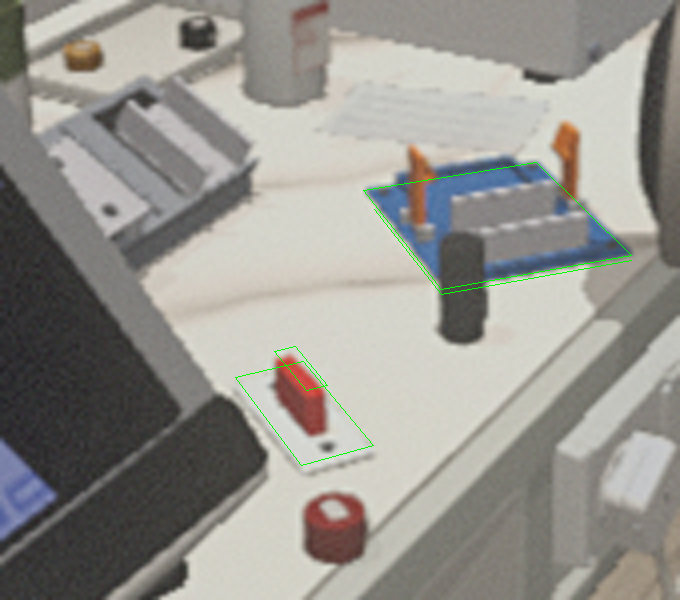

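```bash
python3 - <<'E'
from geo import *
ims={n:cv2.imread(f"pics/{n}0.png")[:,:,::-1].copy() for n in("top","scene")}
z=lambda L:np.array(L)/3.75+[195,105]-.4
zs=lambda L:np.array(L)/4+[225,170]-.4
h=back("top",z([(215,402),(158,477)]),4);print(h.round(1),h.mean(0),np.arctan2(*(h[0]-h[1])[1::-1]))
r=back("top",z([(191,408),(209,413),(173,465),(159,459)]),30);print("rib",r.round(1),r.mean(0))
k=[435.6,62.5,-.59]
for w in (2,):
  a,e=refine(ims,keeper_edges("top")+rib_edges("top"),k,width=w,iters=5,verbose=True);print(a,e)
se=[e for e in rib_edges("scene")]+keeper_edges("scene")
b,e=refine(ims,se,k,width=3,iters=6,verbose=True);print(b,e)
roi=(195,105,405,265); o=overlay(ims["top"],"top",keeper_edges("top")+rib_edges("top"),a,(220,195,280,245),10,"pics/o3.png")
overlay(ims["scene"],"scene",se,b,(270,250,330,300),10,"pics/o4.png")
E
```

```text
[[465.5  47.6   4. ]
 [409.3  83.1   4. ]] [437.39614539  65.32759975   4.        ] -0.5628810439915148
rib [[456.3  59.6  30. ]
 [453.5  46.7  30. ]
 [415.5  68.3  30. ]
 [419.1  78.5  30. ]] [436.09637568  63.28342703  30.        ]
0 top res -1.02 grad 3
0 top res -1.05 grad 4
1 top res 0.94 grad 3
1 top res 1.07 grad 2
2 top res -1.50 grad 32
2 top res -1.51 grad 35
3 top res 0.18 grad 7
3 top res 0.17 grad 7
4 top res 0.31 grad 58
4 top res 0.27 grad 65
5 top res -0.35 grad 63
5 top res -0.26 grad 66
6 top res 0.88 grad 67
6 top res 0.84 grad 68
7 top res -0.15 grad 74
7 top res -0.15 grad 75
[434.98626556  61.56093044  -0.56015934] 0.8152311776475688
0 scene res 0.11 grad 64
0 scene res 0.24 grad 50
1 scene res -0.02 grad 19
1 scene res -0.23 grad 23
2 scene res -0.24 grad 33
2 scene res -0.04 grad 36
3 scene res 0.00 grad 67
3 scene res 0.07 grad 66
4 scene res 0.93 grad 16
4 scene res 0.51 grad 2
5 scene res -0.53 grad 19
5 scene res -0.52 grad 17
6 scene res 0.92 grad 8
6 scene res 1.48 grad 42
7 scene res -0.32 grad 3
7 scene res -0.81 grad 48
[436.70046171  63.66175055  -0.56256232] 0.595678321346494
```

View pics/o3.png

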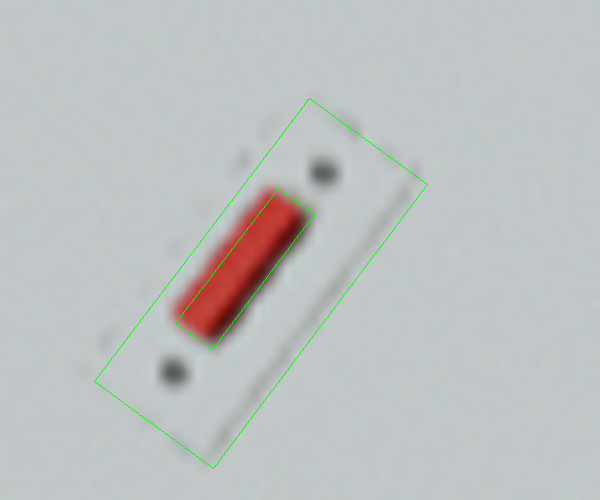

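View pics/o4.png

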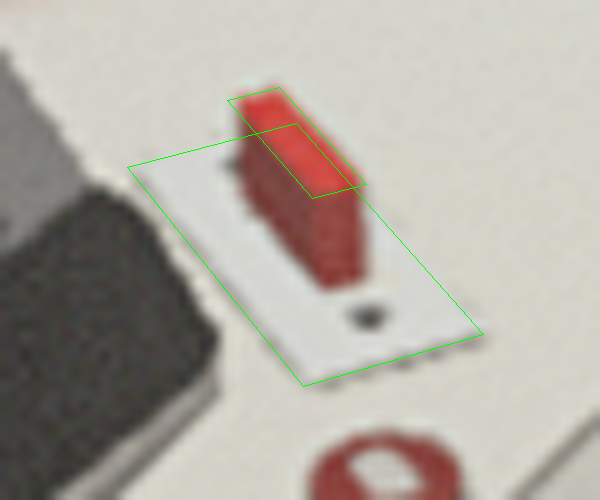

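```bash
cat >> geo.py <<'E'
T30=np.tan(np.pi/6)
def stand_edges(n): return [(n,(45,-95,70),(45,95,70)),(n,(-40,-95,70-85*T30),(45,-95,70)),(n,(-40,95,70-85*T30),(45,95,70))]
RS=Ro.from_euler("y",-np.pi/6).as_matrix()
def chan_pts(P,z0): return (RS@np.asarray(P,float).T).T+[0,0,z0]
def chan_edges(n,kind,z0):
    # points in a yaw-only frame whose origin is under the channel origin
    if kind=="c": L=[((35,-26,28),(35,26,28)),((-35,-26,28),(35,-26,28)),((-35,26,28),(35,26,28)),((-35,-26,28),(-35,26,28))]
    else: L=[((-35,-26,28),(35,-26,28)),((-35,-22,28),(35,-22,28)),((-35,26,28),(35,26,28)),((-35,22,28),(35,22,28)),((35,-22,4),(35,22,4)),((35,-26,28),(35,-22,28)),((35,26,28),(35,22,28)),((-35,-26,28),(-35,-22,28)),((-35,26,28),(-35,22,28))]
    return [(n,*chan_pts([a,b],z0)) for a,b in L]
E
python3 - <<'E'
from geo import *
ims={n:cv2.imread(f"pics/{n}0.png")[:,:,::-1].copy() for n in("top","scene")}
s,e=refine(ims,stand_edges("top"),[657,-57,0.0],verbose=True); print("stand",s,e)
out=[]
R=Ro.from_euler("z",s[2]).as_matrix()
for kind,sy in (("c",55),("b",-55)):
    d=-5.
    for it in range(4):
        z0=70-(45-d)*T30; p0=(s+np.r_[(R@[d,sy,0])[:2],0])
        p,e=refine(ims,chan_edges("top",kind,z0),p0,width=3 if it else 6,verbose=it==3)
        loc=R.T@np.r_[p[:2]-s[:2],0]; d=loc[0]
        print(kind,p,e,"stand-frame",loc.round(1),"z0",z0)
    out.append((kind,p,z0))
o=overlay(ims["top"],"top",stand_edges("top"),s,(250,110,345,170),8,"pics/o5.png")
for k,p,z0 in out: draw(o,"top",chan_edges("top",k,z0),p,(250,110,345,170),8,col=(0,0,255))
cv2.imwrite("pics/o5.png",o)
o=overlay(ims["scene"],"scene",stand_edges("scene"),s,(220,170,300,240),8,"pics/o6.png")
for k,p,z0 in out: draw(o,"scene",chan_edges("scene",k,z0),p,(220,170,300,240),8,col=(0,0,255))
cv2.imwrite("pics/o6.png",o)
E
```

```text
0 top res 0.01 grad 22
0 top res -0.06 grad 19
1 top res -0.36 grad 26
1 top res -0.56 grad 15
2 top res 0.48 grad 25
2 top res 0.42 grad 25
stand [ 6.56681898e+02 -5.78253375e+01  2.43120653e-02] 0.3783517756880646
c [ 6.46003342e+02 -1.97028112e+00  6.47126445e-03] 0.8856371437597154 stand-frame [-9.3 56.1  0. ] z0 41.13248654051871
c [ 6.46728745e+02 -1.61685618e+00  6.80270956e-03] 0.8926344580076236 stand-frame [-8.6 56.4  0. ] z0 38.63972938985846
c [ 6.46604954e+02 -1.67429598e+00  6.87861493e-03] 0.8909907503878072 stand-frame [-8.7 56.4  0. ] z0 39.06337746911172
0 top res -1.21 grad 56
0 top res -0.97 grad 53
1 top res 0.22 grad 55
1 top res 0.38 grad 51
2 top res -0.32 grad 23
2 top res -0.26 grad 22
3 top res 1.50 grad 19
3 top res 1.15 grad 16
c [ 6.46628154e+02 -1.66578917e+00  6.88511572e-03] 0.8919480607988104 stand-frame [-8.7 56.4  0. ] z0 38.99112170741304
b [ 6.51259768e+02 -1.15058935e+02  1.87973198e-02] 0.8234154454081793 stand-frame [ -6.8 -57.1   0. ] z0 41.13248654051871
b [ 6.51606851e+02 -1.15015134e+02  1.86904799e-02] 0.8312398652592973 stand-frame [ -6.5 -57.    0. ] z0 40.086410208407926
b [ 6.51542859e+02 -1.15016729e+02  1.95866726e-02] 0.8443142396639263 stand-frame [ -6.5 -57.    0. ] z0 40.28735371432876
0 top res 1.35 grad 35
0 top res 1.50 grad 36
1 top res -0.14 grad 34
1 top res 0.17 grad 39
2 top res -0.13 grad 9
2 top res -0.17 grad 17
3 top res -0.21 grad 18
3 top res -0.60 grad 21
4 top res -0.01 grad 61
4 top res 0.16 grad 53
5 top res -0.89 grad 4
5 top res -0.95 grad 13
6 top res 1.36 grad 36
6 top res 1.50 grad 43
7 top res 0.86 grad 17
7 top res 0.96 grad 16
8 top res -0.66 grad 19
8 top res -0.55 grad 21
b [ 6.51555504e+02 -1.15005933e+02  1.96067005e-02] 0.8425975276991784 stand-frame [ -6.5 -57.    0. ] z0 40.250396585517464
```

View pics/o5.png

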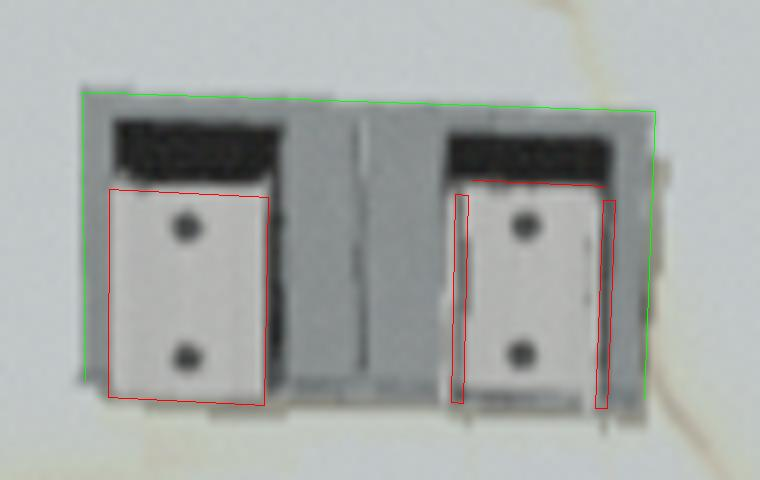

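View pics/o6.png

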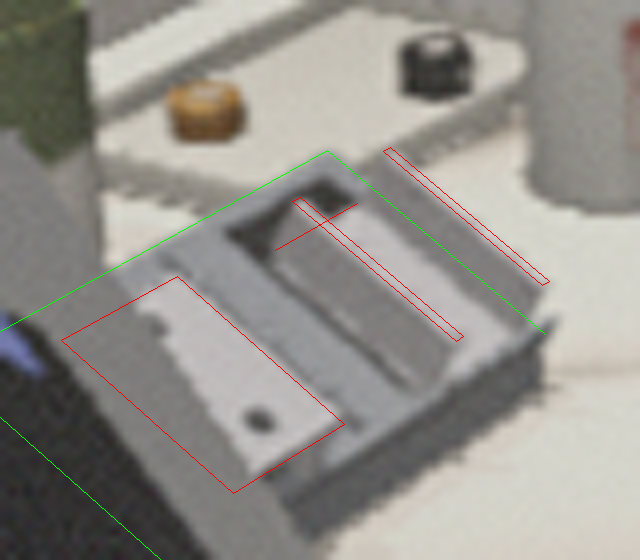

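```bash
cat >> geo.py <<'E'
def chan_edges2(n,kind,z0):
    if kind=="c": L=[((35,-26,24),(35,26,24)),((-35,-26,28),(35,-26,28)),((-35,26,28),(35,26,28)),((-35,-26,28),(-35,26,28))]
    else: L=[((-35,-22,28),(35,-22,28)),((-35,26,28),(35,26,28)),((-35,22,28),(35,22,28)),((-35,-26,28),(35,-26,28)),((35,-22,0),(35,22,0))]
    return [(n,*chan_pts([a,b],z0)) for a,b in L]
E
python3 - <<'E'
from geo import *
ims={n:cv2.imread(f"pics/{n}0.png")[:,:,::-1].copy() for n in("top","scene")}
s=np.array([656.7,-57.8,.0243])
out=[]
R=Ro.from_euler("z",s[2]).as_matrix()
for kind,sy in (("c",55),("b",-57)):
    d=-8.
    for it in range(4):
        z0=70-(45-d)*T30; p0=(s+np.r_[(R@[d,sy,0])[:2],0])
        p,e=refine(ims,chan_edges2("top",kind,z0),p0,width=3,verbose=it==3)
        loc=R.T@np.r_[p[:2]-s[:2],0]; d=loc[0]
    print(kind,p,e,"stand-frame",loc.round(1),"z0",z0)
    out.append((kind,p,z0))
o=overlay(ims["top"],"top",stand_edges("top"),s,(250,110,345,170),8,"pics/o5.png")
for k,p,z0 in out: draw(o,"top",chan_edges2("top",k,z0),p,(250,110,345,170),8,col=(0,0,255))
cv2.imwrite("pics/o5.png",o)
E
```

```text
0 top res -1.13 grad 55
0 top res -0.88 grad 53
1 top res 0.22 grad 54
1 top res 0.38 grad 51
2 top res -0.32 grad 22
2 top res -0.26 grad 22
3 top res 1.30 grad 19
3 top res 0.99 grad 17
c [ 6.46174174e+02 -1.67608770e+00  6.69389472e-03] 0.7958084482524367 stand-frame [-9.2 56.4  0. ] z0 38.731041060319804
0 top res -0.14 grad 34
0 top res 0.11 grad 38
1 top res -0.09 grad 9
1 top res -0.20 grad 18
2 top res -0.14 grad 17
2 top res -0.64 grad 21
3 top res 1.34 grad 35
3 top res 1.50 grad 37
4 top res -0.06 grad 60
4 top res 0.08 grad 53
b [ 6.50721820e+02 -1.14965319e+02  2.32226363e-02] 0.6760674896523877 stand-frame [ -7.4 -57.    0. ] z0 39.77261126857981
```

View pics/o5.png

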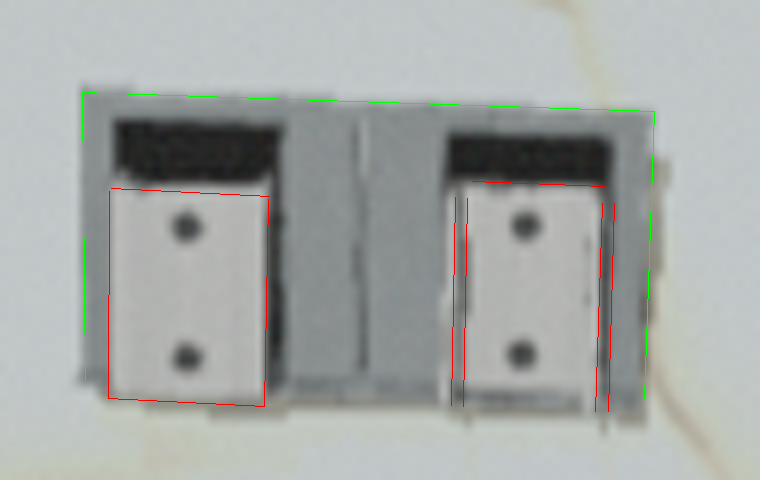

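```bash
python3 - <<'E'
from geo import *
im=cv2.imread("pics/top0.png")
def hole(u,v):
    g=255-cv2.cvtColor(im,cv2.COLOR_BGR2GRAY)[v-3:v+4,u-3:u+4].astype(float); g=np.clip(g-np.median(g)-5,0,None)
    y,x=np.mgrid[-3:4,-3:4]; return u+(g*x).sum()/g.sum(), v+(g*y).sum()/g.sum()
for k,hs,zc in (("b",[(316,138),(315,154)],4),("c",[(273,138),(273,155)],28),):
    uv=np.array([hole(*h) for h in hs]); print(uv)
    # hole heights: spacing ~ +-L along slope
    for d in (20,):
        zo=40.5+zc*np.cos(np.pi/6); H=np.array([back("top",uv[i],zo+sg*10)[0] for i,sg in ((0,1),(1,-1))])
        m=H.mean(0); dd=H[0]-H[1]; print(k,H.round(1),"origin xy",m[:2]+[zc*.5,0],"yaw",np.arctan2(dd[1],dd[0]),np.linalg.norm(dd))
# channel a holes & keeper
E
```

```text
[[315.27301927 137.75588865]
 [314.72204126 153.8805646 ]]
b [[ 667.2 -111.    54. ]
 [ 628.3 -111.6   34. ]] origin xy [ 649.78167532 -111.30371331] yaw 0.015430238721160979 43.71728848746165
[[272.85181237 137.92750533]
 [272.94660734 154.32258065]]
c [[653.3  -0.9  74.7]
 [614.5  -2.2  54.7]] origin xy [647.88954759  -1.58350841] yaw 0.03319646935978383 43.68603120804862
```

```bash
cat > go.py <<'E'
import sys,numpy as np
from scipy.spatial.transform import Rotation as Ro
from plant import bot
def delta(t):
    o=bot.get_obs(); R=Ro.from_euler("xyz",o["tcp_rot"]).as_matrix(); d=R.T@(np.array(t[:3])-o["tool_pos"])/10
    psi=np.arctan2(R[1,0],R[0,0]); w=(t[3]-psi+np.pi)%(2*np.pi)-np.pi
    print("t %.2f pos %s psi %.3f q6 %.2f F %s w %.1f tilt %.3f"%(o["time"],o["tool_pos"].round(1),psi,o["joint_positions"][5],o["contact_force"].round(1),o["grip_width"],np.arccos(-R[2,1])))
    print("  shift cm",d.round(2),"turn",round(-w,3),"dist mm",round(10*np.linalg.norm(d),1))
if __name__=="__main__":
    a=[float(v) for v in sys.argv[1:]]
    for i in range(0,len(a),4): delta(a[i:i+4])
E
python3 go.py 430 -112 240 -3.12  643 -112 150 -3.12
python3 -c "
from geo import *
print(back('top',[(209,170)],100),back('top',[(212,170)],0), back('top',[(420,150)],300))"
```

```text
t 0.10 pos [ 218.2 -477.1  240.1] psi -2.713 q6 -0.15 F [-0.2 -0.4 -0.1] w 91.9 tilt 0.001
  shift cm [-34.44   0.05 -24.4 ] turn 0.407 dist mm 422.1
t 0.10 pos [ 218.2 -477.1  240.1] psi -2.713 q6 -0.15 F [-0.2 -0.4 -0.1] w 91.9 tilt 0.001
  shift cm [-53.81   9.04 -15.53] turn 0.407 dist mm 567.4
[[550.92476037 149.81007471 100.        ]] [[575.24999496 168.66627616   0.        ]] [[ 573.4059587  -344.08259382  300.        ]]
```

Call:
apply_moves([
  [[-6,0,-4],0.1,6.6],
  [[-12,0,-8.5],0.2,6.6],
  [[-18,0,-13],0.3,6.6],
  [[-24,0,-17],0.41,6.6],
  [[-30,0,-21],0.41,6.6],
])

```text
time: 0.72
tool_pos: [376.2, -205.7, 240.3]
tcp_rot: [-1.572, -0.0, -3.125]
contact_force: [0.9, -0.9, -0.1]
grip_width: 65.8
```

```bash
python3 go.py 643 -112 150 -3.12
```

```text
t 0.72 pos [ 376.2 -205.7  240.3] psi -3.125 q6 0.87 F [ 0.9 -0.9 -0.1] w 65.8 tilt 0.001
  shift cm [-26.84   9.04  -8.9 ] turn -0.005 dist mm 296.9
```

Call:
apply_moves([
  [[-5,0,-4],0,6.6],
  [[-10.5,0.5,-7],0,6.6],
  [[-16,3,-8.9],0,6.6],
  [[-22,5,-8.9],0,6.6],
  [[-26.8,6.5,-8.9],0,6.6],
])

```text
time: 1.35
tool_pos: [644.2, -111.1, 173.9]
tcp_rot: [-1.572, -0.001, -3.123]
contact_force: [-0.1, -0.7, 0.8]
grip_width: 66.3
```

```bash
python3 - <<'E'
from geo import *
for n,roi in (("top",(240,100,360,190)),("scene",(215,130,335,230))):
    im=vision.capture(n); cv2.imwrite(f"pics/{n}1.png",im[:,:,::-1]); x0,y0,x1,y1=roi
    cv2.imwrite(f"pics/{n}1z.png",cv2.resize(im[y0:y1,x0:x1,::-1],None,fx=6,fy=6,interpolation=cv2.INTER_CUBIC))
E
python3 go.py 643 -112 100 -3.12
```

```text
t 1.45 pos [ 644.8 -111.   169.6] psi -3.123 q6 1.26 F [-0.5 -0.3 -2.1] w 66.3 tilt 0.007
  shift cm [0.14 6.96 0.12] turn -0.003 dist mm 69.6
```

View pics/top1z.png

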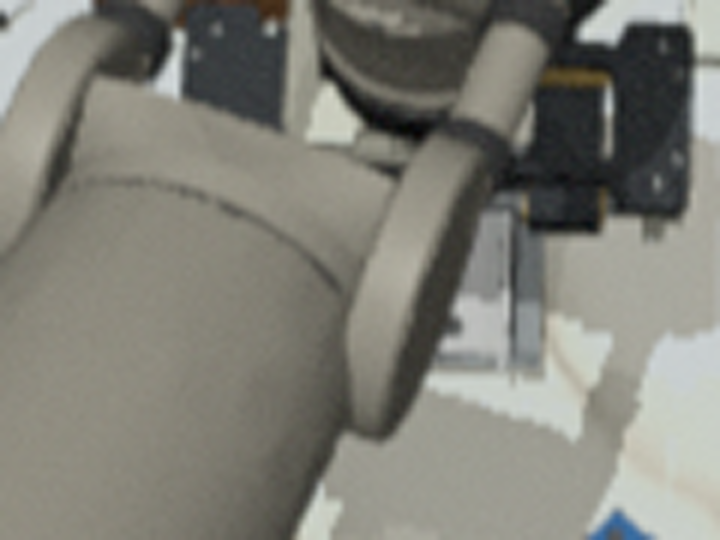

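View pics/scene1z.png

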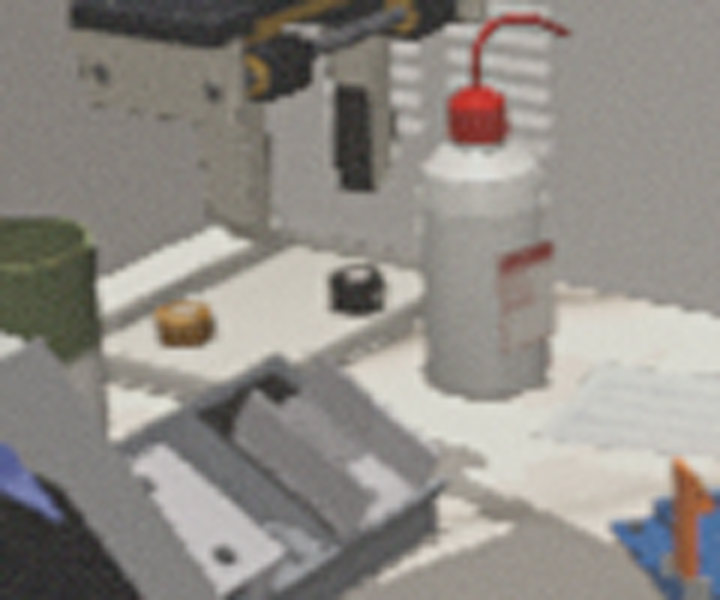

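Call:
apply_moves([
  [[0.1,4,0.1],0,6.6],
  [[0.1,7,0.1],0,6.6],
  [[0.1,7,0.1],0,6.6],
])

```text
time: 1.82
tool_pos: [641.3, -111.4, 97.1]
tcp_rot: [-1.576, -0.012, -3.123]
contact_force: [0.4, -0.3, 0.7]
grip_width: 65.8
```

```bash
cat > look.py <<'E'
import sys
from geo import *
def tool_lines(n,o=None,w=None):
    o=o or bot.get_obs(); R=Ro.from_euler("xyz",o["tcp_rot"]).as_matrix(); p=o["tool_pos"]; w=o["grip_width"]/2
    L=[]
    for s in(-1,1):
        c=[(-9.5,14,s*w),(9.5,14,s*w),(9.5,-24,s*w),(-9.5,-24,s*w)]
        L+=[(n,R@c[i]+p,R@c[(i+1)%4]+p) for i in range(4)]
    return L
def look(tag,n,roi,f,extra=()):
    im=vision.capture(n); cv2.imwrite(f"pics/{n}{tag}.png",im[:,:,::-1])
    o=overlay(im,n,tool_lines(n),[0,0,0],roi,f,f"pics/{n}{tag}z.png")
    for e,p,c in extra: draw(o,n,e,p,roi,f,col=c)
    cv2.imwrite(f"pics/{n}{tag}z.png",o); return im
E
python3 - <<'E'
from look import *
look("2","scene",(225,140,315,240),6,[(chan_edges("scene","b",40.5),[650,-112,.022],(0,0,255))])
E
python3 go.py 643 -112 64.5 -3.12
```

```text
t 1.88 pos [ 642.7 -111.8   99.3] psi -3.123 q6 1.26 F [-0.  -0.8  1. ] w 66.1 tilt 0.009
  shift cm [-0.06  3.48  0.04] turn -0.003 dist mm 34.8
```

View pics/scene2z.png

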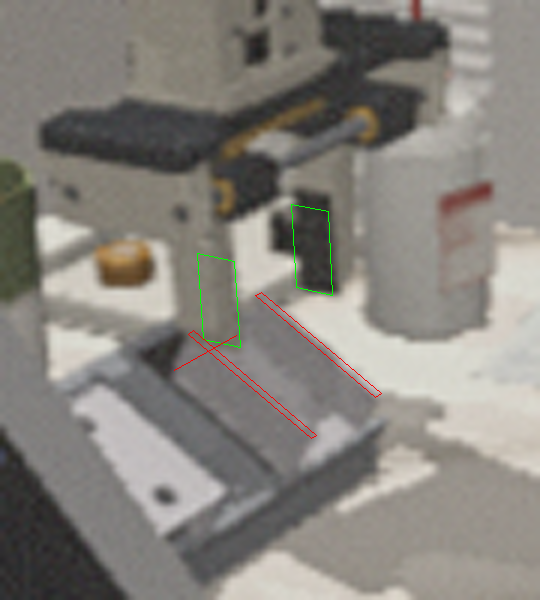

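Call:
apply_moves([
  [[0,1,0],0,6.6],
  [[0,2,0],0,6.6],
  [[0,3,0],0,6.6],
  [[0,3.5,0],0,6.6],
  [[0,3.5,0],0,6.6],
])

```text
time: 2.5
tool_pos: [642.2, -111.5, 63.8]
tcp_rot: [-1.575, -0.009, -3.123]
contact_force: [-0.0, -0.1, 0.1]
grip_width: 66.0
```

```bash
python3 - <<'E'
from look import *
look("3","scene",(225,140,315,240),6)
E
python3 go.py 643 -112 64.5 -3.12
```

```text
t 2.55 pos [ 642.5 -111.6   64.2] psi -3.123 q6 1.26 F [-0.4 -0.6  0.2] w 65.9 tilt 0.009
  shift cm [-0.05 -0.03  0.04] turn -0.003 dist mm 0.7
```

View pics/scene3z.png

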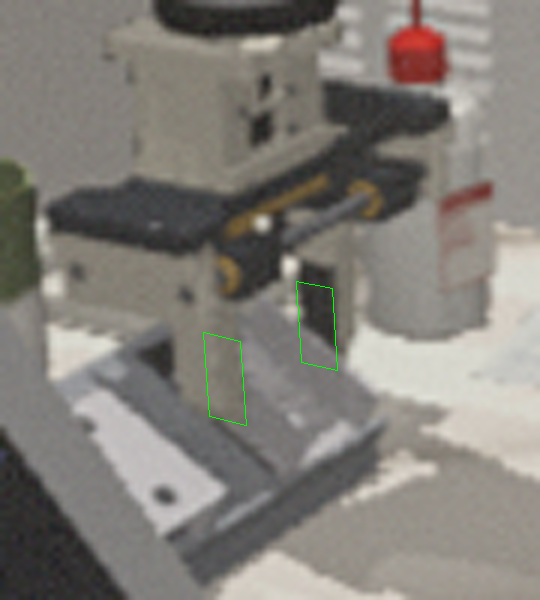

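Call:
apply_moves([
  [[0,0,0],0,5.6],
  [[0,0,0],0,4.6],
  [[0,0,0],0,4.6],
  [[0,0,0],0,4.6],
  [[0,0,0],0,4.6],
])

```text
time: 3.18
tool_pos: [642.6, -111.7, 64.5]
tcp_rot: [-1.575, -0.007, -3.123]
contact_force: [-0.0, -0.5, 1.9]
grip_width: 51.5
```

Call:
apply_moves([
  [[0,-1,0],0,4.6],
  [[0,-3,0],0,4.6],
  [[0,-6,0],0,4.6],
  [[0,-8,0],0,4.6],
  [[0,-8,0],0,4.6],
])

```text
time: 3.8
tool_pos: [644.1, -112.2, 146.6]
tcp_rot: [-1.574, -0.004, -3.123]
contact_force: [-0.5, 0.1, -1.4]
grip_width: 51.7
```

```bash
python3 - <<'E'
from look import *
look("4","scene",(225,110,325,210),6)
E
python3 - <<'E'
import sys; sys.argv=['x']
from go import delta
import numpy as np
c=np.array([461.1,-192.3]); y=.883
ux=np.array([np.cos(y),np.sin(y)]);uy=np.array([-np.sin(y),np.cos(y)])
s=c-40.5*uy; print("seat",s)
delta([*s,120,y-np.pi])
E
```

```text
seat [ 492.39219788 -218.01086059]
t 3.85 pos [ 643.3 -112.   145. ] psi -3.123 q6 1.26 F [-0.7  0.6 -1.6] w 52.0 tilt 0.007
  shift cm [15.27  2.56 10.33] turn -0.864 dist mm 186.1
```

View pics/scene4z.png

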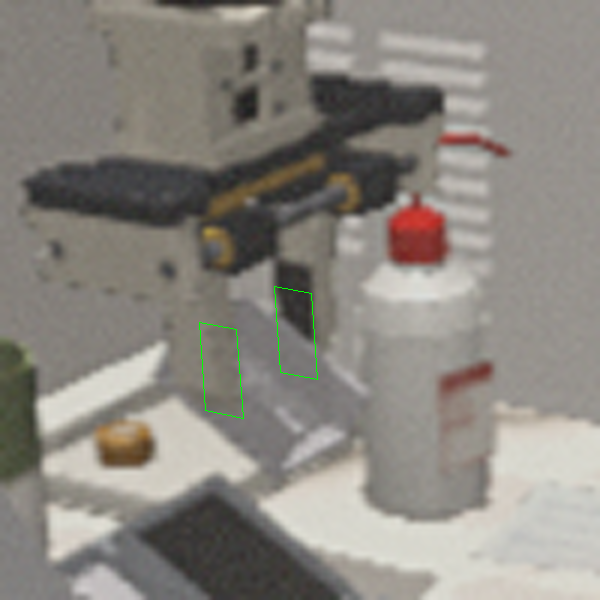

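Call:
apply_moves([
  [[3.0,0,2],-0.15,4.6],
  [[7,0,4.5],-0.33,4.6],
  [[11,0.5,7.5],-0.5,4.6],
  [[15,1,10],-0.68,4.6],
  [[15,2,10.1],-0.86,4.6],
])

```text
time: 4.47
tool_pos: [492.1, -216.9, 124.5]
tcp_rot: [-1.581, -0.002, -2.26]
contact_force: [0.3, 0.1, -0.9]
grip_width: 52.0
```

```bash
python3 go.py 494.4 -215.5 110 -2.2586; python3 - <<'E'
from look import *
for n,roi,f in (("scene",(300,140,420,260),5),("top",(290,160,400,270),5)):
    look("5",n,roi,f)
E
```

```text
t 4.47 pos [ 492.1 -216.9  124.5] psi -2.260 q6 0.13 F [ 0.3  0.1 -0.9] w 52.0 tilt 0.010
  shift cm [-0.26  1.45  0.1 ] turn -0.002 dist mm 14.8
```

View pics/scene5z.png

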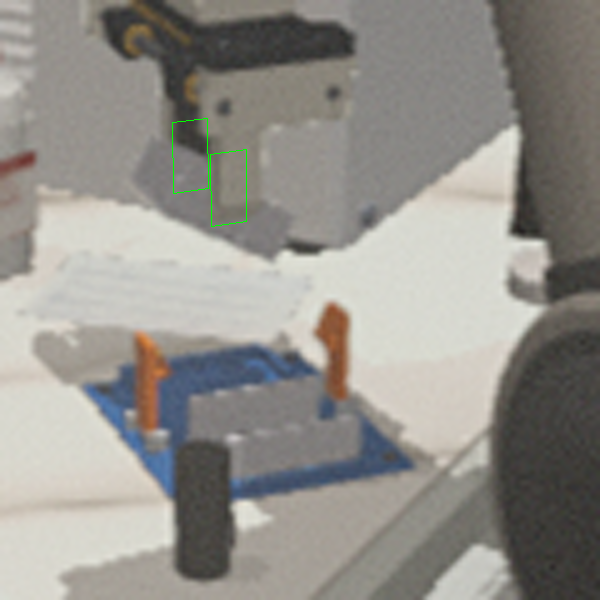

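View pics/top5z.png

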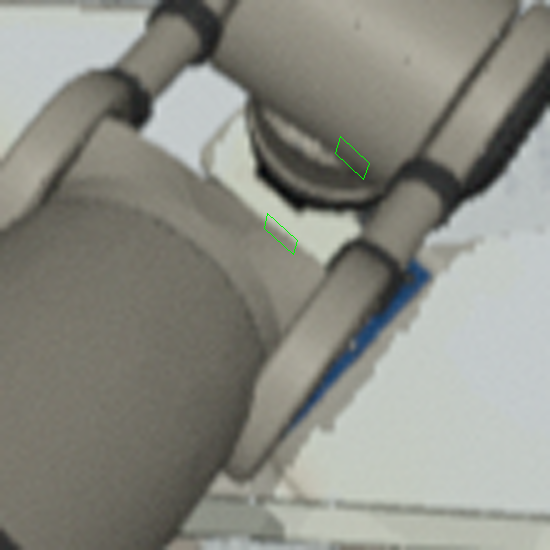

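```bash
python3 - <<'E'
from look import *
ims={"scene":cv2.imread("pics/scene0.png")[:,:,::-1].copy()}
E=[("scene",(62,-73,3),(62,-15,3)),("scene",(62,15,3),(62,73,3)),("scene",(-62,73,0),(10,73,0)),("scene",(-58,-73,11),(60,-73,11))]
p,e=refine(ims,E,[461,-192.3,.883],width=3,verbose=True); print(p,e)
overlay(ims["scene"],"scene",E,p,(305,190,400,255),8,"pics/o7.png")
# channel a
A=[(-35,26),(35,26),(35,14.5),(-35,14.5)]
E

```

```text
0 scene res 0.04 grad 47
0 scene res 0.04 grad 53
1 scene res -0.03 grad 51
1 scene res -0.04 grad 49
2 scene res -0.27 grad 46
2 scene res -0.28 grad 62
3 scene res 0.49 grad 47
3 scene res 0.34 grad 22
[ 463.15667899 -195.92730111    0.88929618] 0.2517568299735105
```

View pics/o7.png

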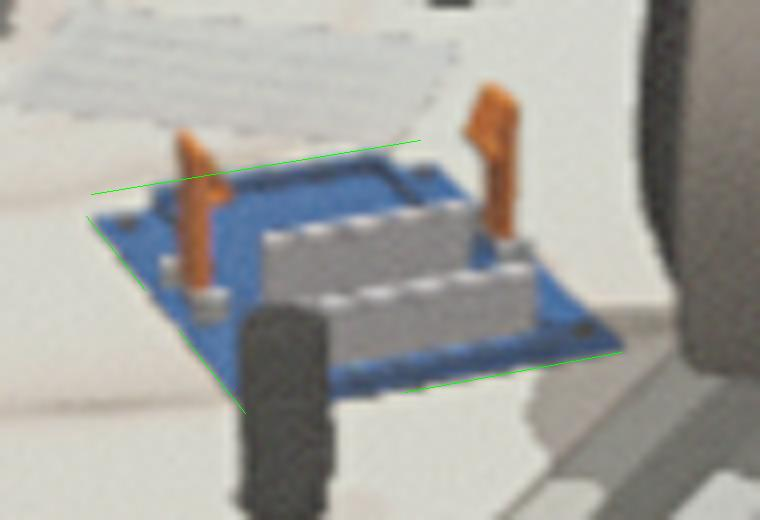

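```bash
python3 - <<'E'
from look import *
ims={n:cv2.imread(f"pics/{n}0.png")[:,:,::-1].copy() for n in("scene","top")}
Es=[("scene",(62,-73,3),(62,-15,3)),("scene",(62,15,3),(62,73,3)),("scene",(-62,73,0),(10,73,0)),("scene",(-60,-73,3),(-46,-73,3)),("scene",(46,-73,3),(60,-73,3)),("scene",(-35,-73,11),(35,-73,11)),("scene",(-62,-73,3),(-62,0,3))]
for i in range(2):
    p,e=refine(ims,Es,[462,-194,.886],width=2.5,verbose=True); print("scene",p,e);break
overlay(ims["scene"],"scene",Es,p,(305,190,400,255),8,"pics/o7.png")
Et=[("top",(62,-73,3),(62,73,3)),("top",(-62,-73,0),(-62,73,0)),("top",(-62,73,0),(62,73,0)),("top",(-62,-73,3),(-45,-73,3)),("top",(45,-73,3),(62,-73,3)),("top",(-35,-73,11),(35,-73,11))]
q,e=refine(ims,Et,[461,-192.3,.883],width=2,verbose=True); print("top",q,e)
overlay(ims["top"],"top",Et,q,(300,180,385,260),7,"pics/o8.png")
E

```

```text
0 scene res -0.06 grad 48
0 scene res -0.07 grad 53
1 scene res -0.08 grad 50
1 scene res -0.09 grad 49
2 scene res -0.59 grad 44
2 scene res -0.62 grad 61
3 scene res 0.22 grad 53
3 scene res 0.06 grad 48
4 scene res 0.21 grad 50
4 scene res 0.03 grad 46
5 scene res 0.26 grad 54
5 scene res 0.16 grad 26
6 scene res 0.01 grad 42
6 scene res 0.70 grad 15
scene [ 461.68162521 -195.05717843    0.88624394] 0.3199080570256786
0 top res 0.18 grad 46
0 top res 0.14 grad 46
1 top res -0.19 grad 47
1 top res -0.12 grad 44
2 top res -0.40 grad 49
2 top res -0.36 grad 49
3 top res 0.13 grad 41
3 top res 0.06 grad 47
4 top res 0.11 grad 48
4 top res 0.07 grad 41
5 top res 0.12 grad 52
5 top res 0.11 grad 53
top [ 460.91997884 -192.12012064    0.88243171] 0.19479375202103394
```

View pics/o7.png

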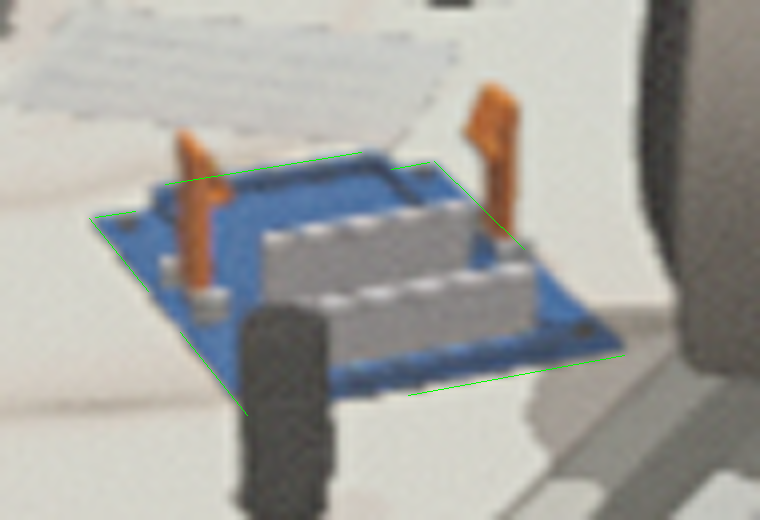

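View pics/o8.png

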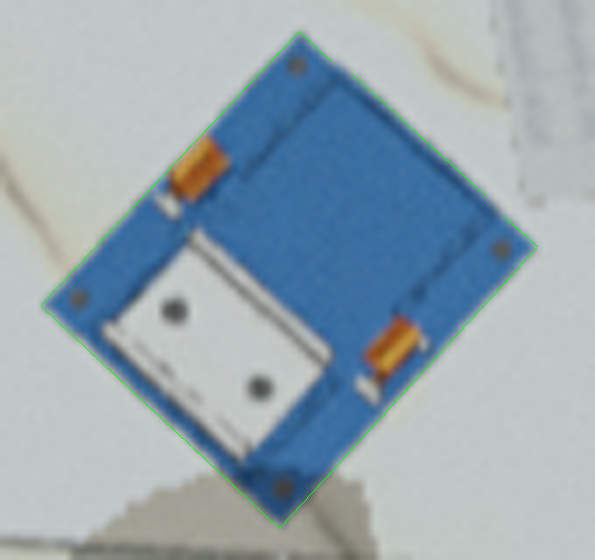

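```bash
python3 go.py 493.8 -215.6 60 -2.2586
```

```text
t 4.58 pos [ 493.4 -215.6  123.7] psi -2.263 q6 0.14 F [-0.   0.3 -1.6] w 51.5 tilt 0.011
  shift cm [-0.04  6.37  0.1 ] turn -0.005 dist mm 63.7
```

Call:
apply_moves([
  [[0,2.5,0.1],0,4.6],
  [[0,5,0.1],0,4.6],
  [[0,6.3,0.1],0,4.6],
  [[0,6.3,0.1],0,4.6],
])

```text
time: 5.08
tool_pos: [493.3, -215.3, 59.9]
tcp_rot: [-1.584, -0.002, -2.264]
contact_force: [0.4, 0.2, -2.0]
grip_width: 51.6
```

```bash
python3 go.py 493.8 -215.6 60 -2.2586; python3 - <<'E'
from look import *
C=[461.2,-193,.883]
im=look("6","scene",(310,170,400,250),8)
E
```

```text
t 5.08 pos [ 493.3 -215.3   59.9] psi -2.264 q6 0.14 F [ 0.4  0.2 -2. ] w 51.6 tilt 0.014
  shift cm [-0.01 -0.02  0.06] turn -0.006 dist mm 0.6
```

View pics/scene6z.png

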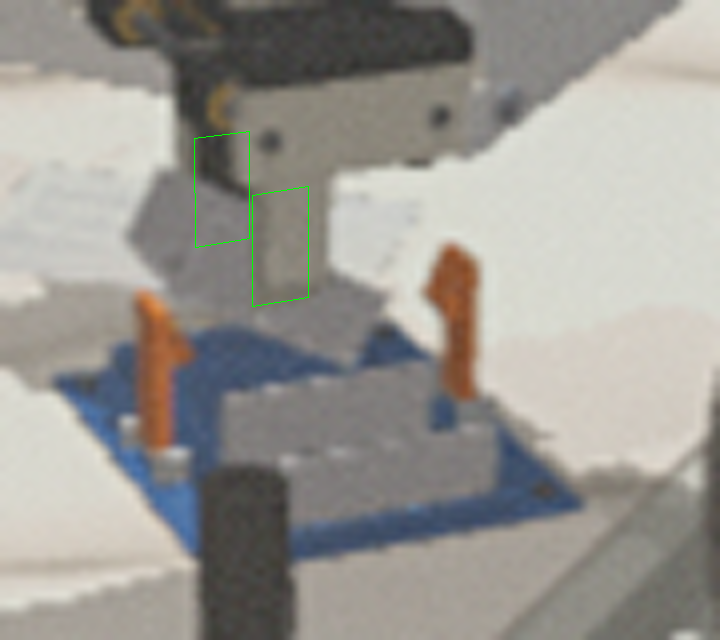

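```bash
cat > bmod.py <<'E'
from look import *
def held(o,gx,dz,th=np.pi/6):
    """channel model points given TCP pose; gx,dz: channel origin rel. TCP along (-tool x) and z"""
    R=Ro.from_euler("xyz",o["tcp_rot"]).as_matrix(); psi=np.arctan2(R[1,0],R[0,0])-np.pi
    Rz=Ro.from_euler("z",psi).as_matrix(); RS_=Ro.from_euler("y",-th).as_matrix()
    return lambda P:(Rz@(RS_@np.asarray(P,float).T+np.array([[gx],[0],[dz]]))).T+o["tool_pos"]
def box_lines(n,f):
    L=[]
    U=[(26,28),(26,0),(-26,0),(-26,28),(-22,28),(-22,4),(22,4),(22,28)]
    for x in(-35,35):
        P=[(x,a,b) for a,b in U]; L+=[(n,f([P[i]])[0],f([P[(i+1)%8]])[0]) for i in range(8)]
    L+=[(n,*f([(-35,a,b),(35,a,b)])) for a,b in U]; return L
E
python3 - <<'E'
from bmod import *
o=bot.get_obs(); f=held(o,7.3,-24)
im=cv2.imread("pics/scene6.png")[:,:,::-1].copy(); roi=(310,170,400,250)
oo=overlay(im,"scene",box_lines("scene",f),[0,0,0],roi,8,"pics/o9.png")
C=[461.2,-193,.883]
draw(oo,"scene",rect("scene",-38.5,38.5,-69,-15,3),C,roi,8,col=(255,255,0))
draw(oo,"scene",rect("scene",-62,62,-73,73,3),C,roi,8,col=(255,255,255))
cv2.imwrite("pics/o9.png",oo)
E
```

```text
(no output)
```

View pics/o9.png

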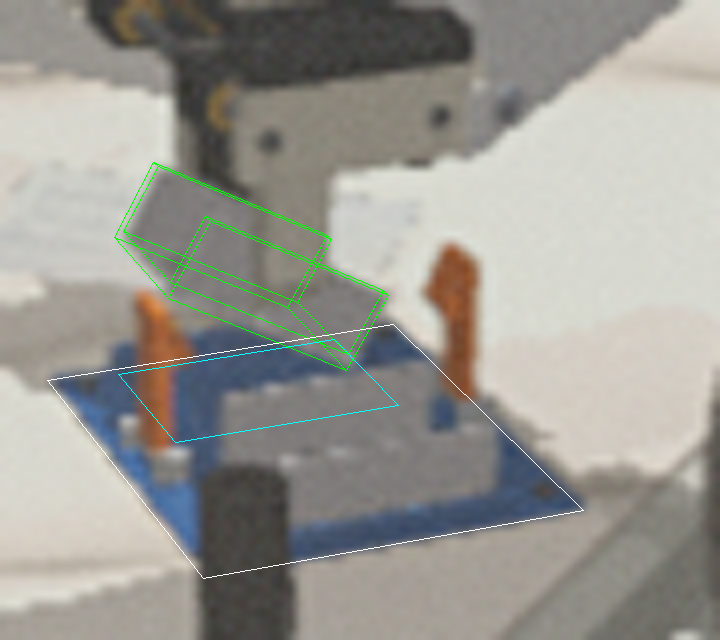

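Call:
apply_moves([
  [[-0.15,0.8,0.05],0,4.6],
  [[-0.15,1.4,0.05],0,4.6],
  [[-0.15,1.8,0.05],0,4.6],
  [[-0.15,2.1,0.05],0,4.6],
])

```text
time: 5.62
tool_pos: [496.7, -213.5, 42.1]
tcp_rot: [-1.58, 0.001, -2.265]
contact_force: [2.0, 14.7, 24.1]
grip_width: 52.1
```

```bash
python3 go.py 493.8 -215.6 28 -2.2586; python3 - <<'E'
from bmod import *
look("7","scene",(310,170,400,250),8)
E
```

```text
t 5.62 pos [ 496.7 -213.5   42.1] psi -2.265 q6 0.14 F [ 2.  14.7 24.1] w 52.1 tilt 0.009
  shift cm [ 0.34  1.41 -0.07] turn -0.006 dist mm 14.6
```

View pics/scene7z.png

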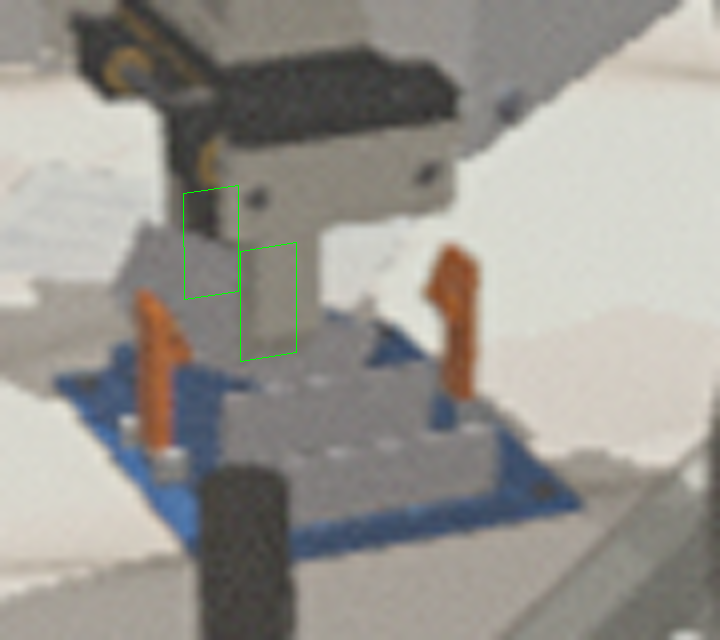

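Call:
apply_moves([
  [[0.0,0.4,-0.1],0,4.6],
  [[0.0,0.8,-0.1],0,4.6],
  [[0.0,1.1,-0.1],0,4.6],
  [[0,1.1,-0.1],0,4.6],
])

```text
time: 6.18
tool_pos: [498.5, -211.4, 33.6]
tcp_rot: [-1.575, 0.005, -2.265]
contact_force: [3.3, 10.6, 16.9]
grip_width: 51.9
```

```bash
python3 go.py 493.8 -215.6 28 -2.2586; python3 - <<'E'
from bmod import *
look("8","scene",(310,170,400,250),8)
E
```

```text
t 6.17 pos [ 498.5 -211.4   33.6] psi -2.265 q6 0.14 F [ 3.3 10.6 16.9] w 51.9 tilt 0.007
  shift cm [ 0.63  0.55 -0.1 ] turn -0.007 dist mm 8.4
```

View pics/scene8z.png

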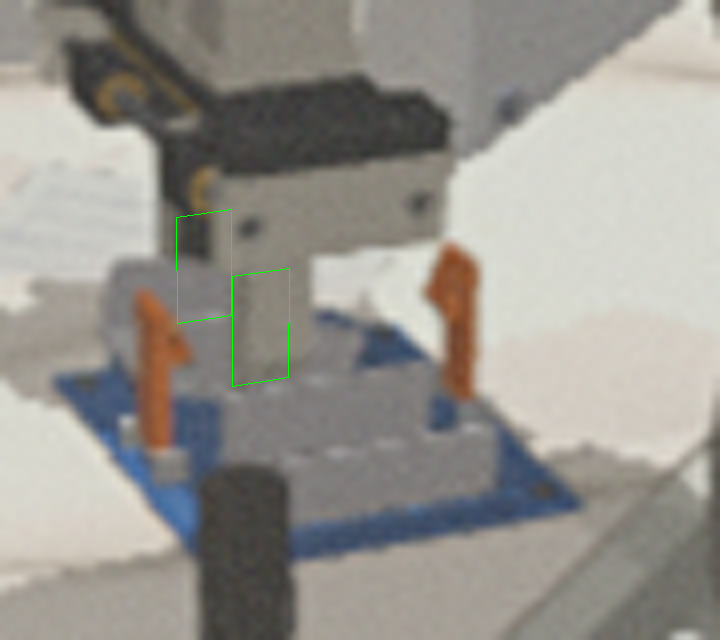

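Call:
apply_moves([
  [[0.0,-0.5,-0.05],0,4.6],
  [[0.0,-1.2,-0.1],0,4.6],
  [[0.4,-1.2,-0.1],0,4.6],
  [[0.85,-1.2,-0.1],0,4.6],
  [[0.85,-1.0,-0.1],0,4.6],
])

```text
time: 6.85
tool_pos: [491.9, -218.0, 43.2]
tcp_rot: [-1.575, 0.005, -2.266]
contact_force: [-0.0, 0.5, -1.4]
grip_width: 51.8
```

```bash
cat > cr.py <<'E'
from go import *
C=np.array([461.2,-193.0]); Y=.883
ux=np.array([np.cos(Y),np.sin(Y)]);uy=np.array([-np.sin(Y),np.cos(Y)])
def cpos():
    o=bot.get_obs(); d=o["tool_pos"][:2]-C; f=o["contact_force"]
    print("cradle x %.1f y %.1f z %.1f | Fx %.1f Fy %.1f Fz %.1f w %.1f t %.2f"%(d@ux,d@uy,o["tool_pos"][2],f[:2]@ux,f[:2]@uy,f[2],o["grip_width"],o["time"]))
def to(x,y,z,psi): p=C+x*ux+y*uy; delta([*p,z,psi])
if __name__=="__main__":
    cpos(); a=[float(v) for v in sys.argv[1:]]
    if a: to(*a)
E
python3 cr.py 1 -39.5 28 -2.2586; python3 - <<'E'
from bmod import *
look("9","scene",(310,170,400,250),8)
E
```

```text
cradle x 0.2 y -39.5 z 43.2 | Fx 0.3 Fy 0.3 Fz -1.4 w 51.8 t 6.85
t 6.85 pos [ 491.9 -218.    43.2] psi -2.266 q6 0.13 F [-0.   0.5 -1.4] w 51.8 tilt 0.007
  shift cm [-0.07  1.52  0.  ] turn -0.008 dist mm 15.2
```

View pics/scene9z.png

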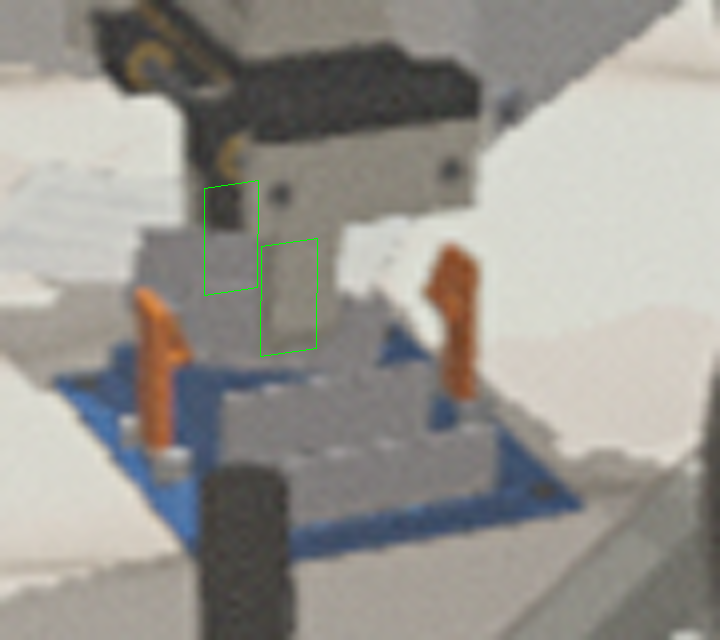

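```bash
cat >> bmod.py <<'E'
def heldG(o,G,Goff,th):
    """channel point G(x,z) sits at TCP + Goff(z up)"""
    c,s=np.cos(th),np.sin(th)
    return held(o,-(c*G[0]-s*G[1]),Goff-(s*G[0]+c*G[1]),th)
E
python3 - <<'E'
from bmod import *
o=bot.get_obs(); roi=(310,170,400,250)
for n in range(1):
    im=cv2.imread("pics/scene9.png")[:,:,::-1].copy()
    oo=overlay(im,"scene",[],[0,0,0],roi,8,"pics/o10.png")
    for th,c in ((.15,(0,255,0)),(.25,(0,0,255))):
        draw(oo,"scene",box_lines("scene",heldG(o,(3.2,20),-5,th)),[0,0,0],roi,8,col=c)
    C=[461.2,-193,.883]; draw(oo,"scene",rect("scene",-38.5,38.5,-69,-15,3),C,roi,8,col=(255,255,0))
    cv2.imwrite("pics/o10.png",oo)
E
```

```text
(no output)
```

View pics/o10.png

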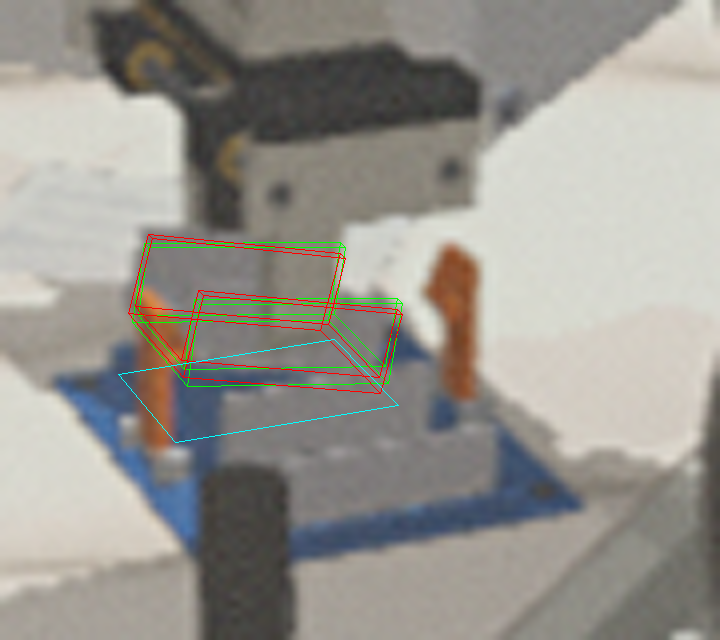

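Call:
apply_moves([
  [[0.1,0.5,0],0,4.6],
  [[0.1,0.9,0],0,4.6],
  [[0.1,1.25,0],0,4.6],
  [[0.15,1.5,0],0,4.6],
  [[0.15,1.5,0],0,4.6],
])

```text
time: 7.52
tool_pos: [492.1, -217.5, 29.1]
tcp_rot: [-1.575, 0.007, -2.266]
contact_force: [2.7, 6.5, 11.4]
grip_width: 52.0
```

```bash
python3 cr.py 1 -39.5 28 -2.2586; python3 - <<'E'
from bmod import *
look("10","scene",(310,170,400,250),8)
E
```

```text
cradle x 0.7 y -39.4 z 29.1 | Fx 6.7 Fy 2.0 Fz 11.4 w 52.0 t 7.53
t 7.53 pos [ 492.1 -217.5   29.1] psi -2.266 q6 0.12 F [ 2.7  6.5 11.4] w 52.0 tilt 0.008
  shift cm [-0.03  0.11  0.01] turn -0.008 dist mm 1.2
```

View pics/scene10z.png

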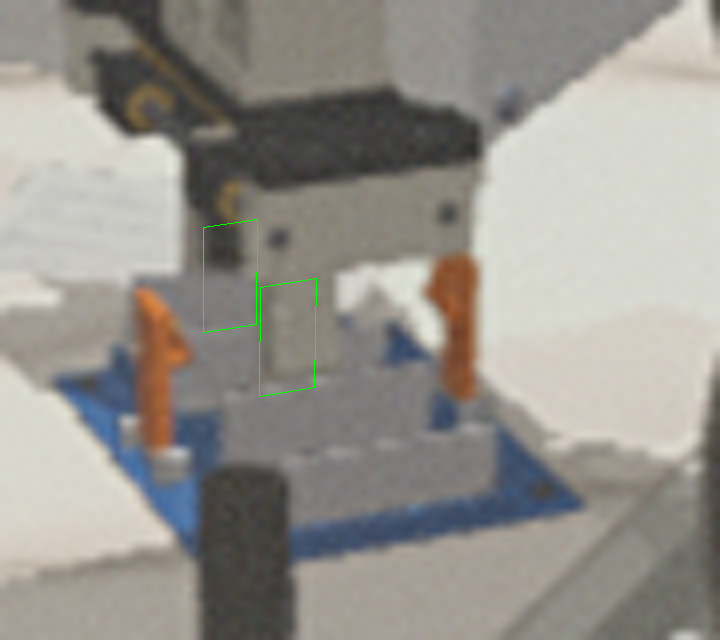

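Call:
apply_moves([
  [[0,0.1,0],0,5.5],
  [[0,0.1,0],0,6.1],
  [[0,0,0],0,6.1],
  [[0,0,0],0,6.1],
])

```text
time: 8.07
tool_pos: [492.0, -217.7, 29.0]
tcp_rot: [-1.575, 0.007, -2.266]
contact_force: [-0.1, 0.4, -0.5]
grip_width: 60.8
```

```bash
python3 cr.py 1 -39.5 28 -2.2586; python3 - <<'E'
from bmod import *
look("11","scene",(310,170,400,250),8)
E
```

```text
cradle x 0.5 y -39.5 z 29.0 | Fx 0.2 Fy 0.3 Fz -0.5 w 60.8 t 8.07
t 8.07 pos [ 492.  -217.7   29. ] psi -2.266 q6 0.12 F [-0.1  0.4 -0.5] w 60.8 tilt 0.008
  shift cm [-0.05  0.1  -0.  ] turn -0.008 dist mm 1.1
```

View pics/scene11z.png

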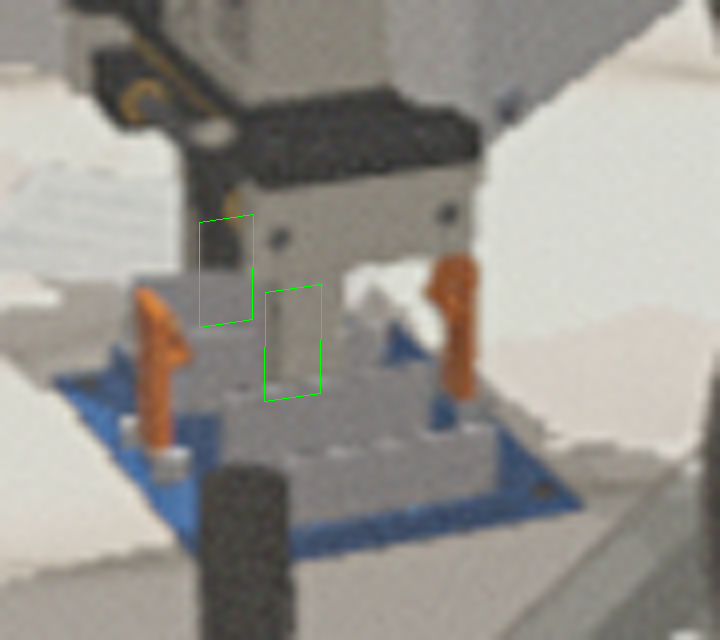

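```bash
cat > chk.py <<'E'
from bmod import *
C=np.array([461.2,-193,.883])
def seatmodel(x,y,z,th,yaw=0):
    """channel pose in cradle: origin x,y,z, pitch th (+x end up)"""
    Rz=Ro.from_euler("z",C[2]+yaw).as_matrix(); Rt=Ro.from_euler("y",-th).as_matrix()
    o=pose(C,[[x,y,z]])[0]
    return lambda P:(Rz@Rt@np.asarray(P,float).T).T+o
E
python3 - <<'E'
from chk import *
roi=(310,170,400,250)
im=cv2.imread("pics/scene11.png")[:,:,::-1].copy()
oo=overlay(im,"scene",[],[0,0,0],roi,8,"pics/o11.png")
draw(oo,"scene",box_lines("scene",seatmodel(0,40.5,3,0)),[0,0,0],roi,8,col=(0,255,255))
draw(oo,"scene",box_lines("scene",seatmodel(2,-39.5,3+35*.15,.15)),[0,0,0],roi,8,col=(0,255,0))
draw(oo,"scene",box_lines("scene",seatmodel(0,-39.5,3,0)),[0,0,0],roi,8,col=(0,0,255))
draw(oo,"scene",rect("scene",-62,62,-73,73,3),C,roi,8,col=(255,255,0))
cv2.imwrite("pics/o11.png",oo)
E
```

View pics/o11.png

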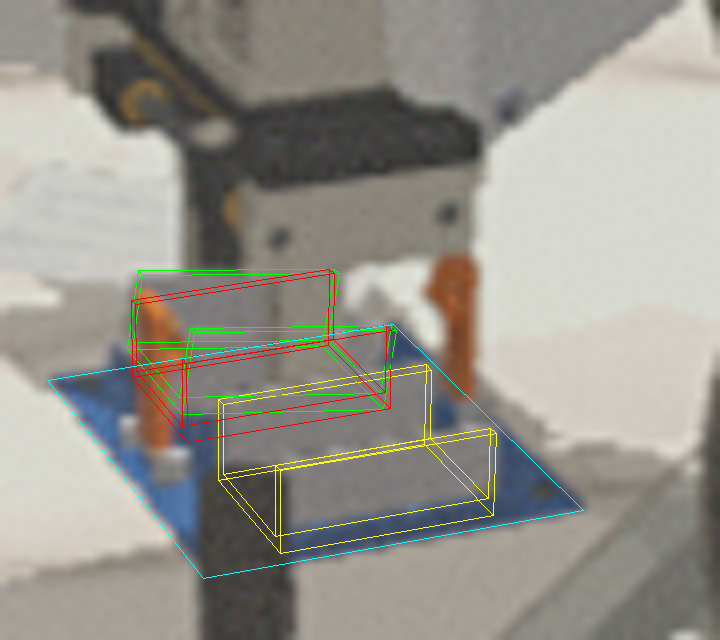

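Call:
apply_moves([
  [[0,0,0],0,4.6],
  [[0,0,0],0,4.6],
  [[0,0,0],0,4.6],
  [[0.1,-0.2,0],0,4.6],
  [[0.45,-0.2,0],0,4.6],
])

```text
time: 8.75
tool_pos: [489.1, -221.2, 31.1]
tcp_rot: [-1.575, 0.007, -2.266]
contact_force: [-0.5, -0.2, -1.8]
grip_width: 51.6
```

Call:
apply_moves([
  [[0,0,0],0,4.6],
  [[0,0.2,0],0,4.6],
  [[0,0.2,0],0,6.1],
  [[0,0.1,0],0,6.1],
  [[0,0.1,0],0,6.1],
])

```text
time: 9.38
tool_pos: [489.3, -221.2, 30.3]
tcp_rot: [-1.574, 0.007, -2.266]
contact_force: [0.7, 0.4, -0.3]
grip_width: 60.8
```

```bash
python3 cr.py 1 -39.5 28 -2.2586; python3 - <<'E'
from chk import *
look("12","scene",(310,170,400,250),8)
E
```

```text
cradle x -4.0 y -39.6 z 30.3 | Fx 0.8 Fy -0.3 Fz -0.3 w 60.8 t 9.38
t 9.38 pos [ 489.3 -221.2   30.3] psi -2.266 q6 0.12 F [ 0.7  0.4 -0.3] w 60.8 tilt 0.008
  shift cm [-0.5   0.23 -0.02] turn -0.007 dist mm 5.5
```

View pics/scene12z.png

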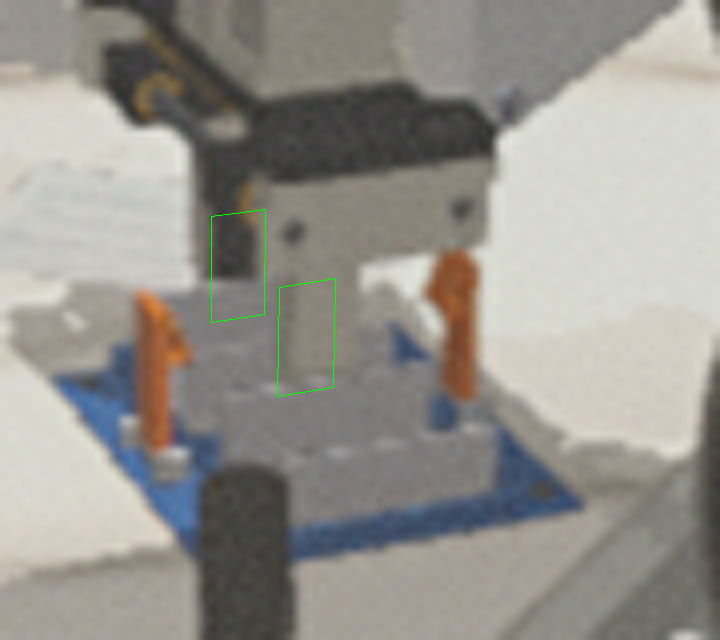

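Call:
apply_moves([
  [[0,-2,0],0,6.1],
  [[0,-5,0],0,6.6],
  [[0,-9,0],0,6.6],
  [[0,-11,0],0,6.6],
])

```text
time: 9.93
tool_pos: [489.7, -222.5, 142.4]
tcp_rot: [-1.571, 0.008, -2.266]
contact_force: [-0.0, 0.5, -1.3]
grip_width: 65.8
```

```bash
python3 - <<'E'
from chk import *
roi=(310,170,400,250)
im=look("13","scene",roi,8)
oo=overlay(im,"scene",[],[0,0,0],roi,8,"pics/o13.png")
draw(oo,"scene",box_lines("scene",seatmodel(0,-40.5,3,0)),[0,0,0],roi,8,col=(0,0,255))
cv2.imwrite("pics/o13.png",oo)
E
python3 go.py 640 -2 150 -3.12
```

```text
t 9.97 pos [ 490.5 -222.9  144.3] psi -2.266 q6 0.12 F [ 0.4 -1.   1.6] w 66.1 tilt 0.008
  shift cm [-26.54  -0.36  -2.67] turn 0.854 dist mm 266.8
```

View pics/o13.png

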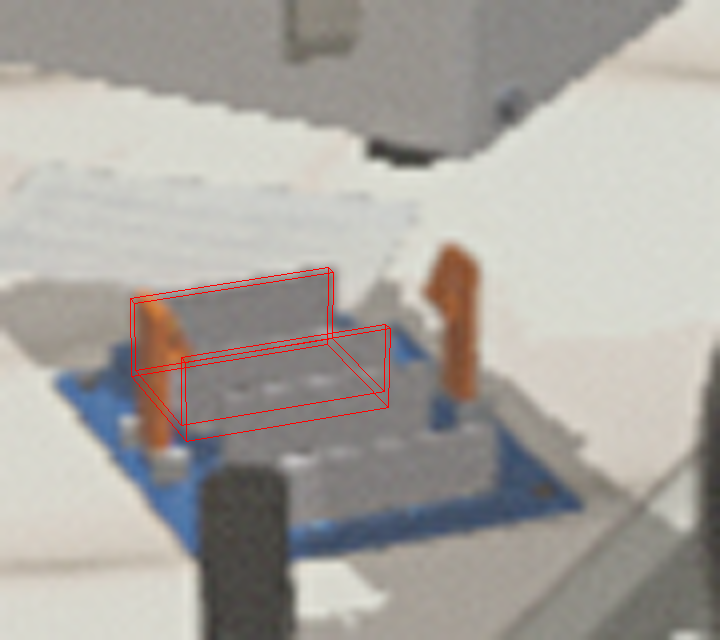

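Call:
apply_moves([
  [[-5,0,-0.5],0.17,6.4],
  [[-10.5,0,-1],0.34,6.4],
  [[-16,0,-1.6],0.52,6.4],
  [[-21.5,0,-2.2],0.7,6.4],
  [[-26.4,0,-2.7],0.85,6.4],
])

```text
time: 10.6
tool_pos: [639.5, -1.0, 145.5]
tcp_rot: [-1.575, 0.006, -3.121]
contact_force: [0.9, -0.5, -0.1]
grip_width: 64.0
```

```bash
python3 go.py 639 -2 90 -3.117; python3 - <<'E'
from chk import *
roi=(290,170,390,270)
im=look("14","top",roi,6)
E
```

```text
t 10.60 pos [639.5  -1.  145.5] psi -3.121 q6 1.42 F [ 0.9 -0.5 -0.1] w 64.0 tilt 0.008
  shift cm [0.09 5.55 0.12] turn -0.004 dist mm 55.5
```

View pics/top14z.png

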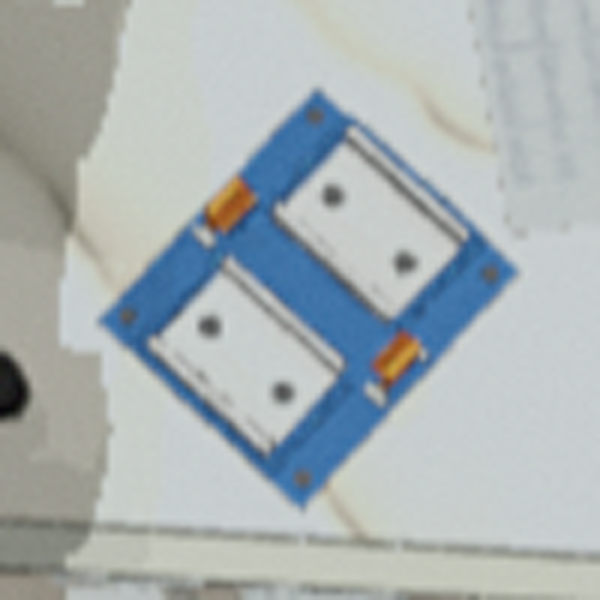

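Call:
apply_moves([
  [[0.1,3,0.1],0,6.4],
  [[0.1,5.5,0.1],0,6.4],
  [[0.1,7,0.1],0,6.4],
  [[0.1,8,0.1],0,6.4],
  [[0.1,8.4,0.1],0,6.4],
])

```text
time: 11.28
tool_pos: [641.8, 3.5, 61.3]
tcp_rot: [-1.578, 0.009, -3.125]
contact_force: [-0.2, 0.3, -0.1]
grip_width: 64.0
```

```bash
python3 go.py 639 -2 61.5 -3.117; python3 - <<'E'
from chk import *
look("15","scene",(215,140,305,240),6)
E
```

```text
t 11.28 pos [641.8   3.5  61.3] psi -3.125 q6 1.43 F [-0.2  0.3 -0.1] w 64.0 tilt 0.012
  shift cm [ 0.29 -0.03  0.54] turn -0.008 dist mm 6.1
```

View pics/scene15z.png

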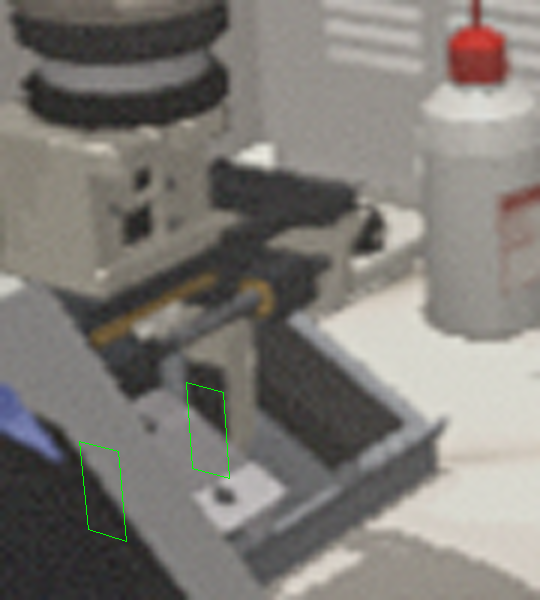

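Call:
apply_moves([
  [[0.28,0,0.5],0,6.4],
  [[0.28,0,0.5],0,6.4],
])

```text
time: 11.58
tool_pos: [639.1, -2.2, 61.8]
tcp_rot: [-1.578, 0.01, -3.126]
contact_force: [0.5, -0.8, -0.6]
grip_width: 64.0
```

```bash
python3 go.py 639 -2 61.5 -3.117
```

```text
t 11.57 pos [639.1  -2.2  61.8] psi -3.126 q6 1.42 F [ 0.5 -0.8 -0.6] w 64.0 tilt 0.012
  shift cm [ 0.01  0.03 -0.02] turn -0.009 dist mm 0.4
```

Call:
apply_moves([
  [[0,0,0],0,5.6],
  [[0,0,0],0,4.6],
  [[0,0,0],0,4.6],
  [[0,0,0],0,4.6],
  [[0,0,0],0,4.6],
])

```text
time: 12.2
tool_pos: [639.4, -2.2, 62.2]
tcp_rot: [-1.577, 0.011, -3.126]
contact_force: [-0.6, -0.2, 4.4]
grip_width: 51.7
```

Call:
apply_moves([
  [[0,-1,0],0,4.6],
  [[0,-3,0],0,4.6],
  [[0,-6,0],0,4.6],
  [[0,-8,0],0,4.6],
  [[0,-8.5,0],0,4.6],
])

```text
time: 12.82
tool_pos: [639.1, -2.7, 148.8]
tcp_rot: [-1.577, 0.013, -3.126]
contact_force: [0.3, -0.4, -1.3]
grip_width: 51.6
```

```bash
python3 cr.py 2 0 120 -2.2586; python3 - <<'E'
from chk import *
look("16","scene",(215,110,305,210),6)
E
```

```text
cradle x 259.9 y -16.6 z 148.8 | Fx -0.1 Fy -0.5 Fz -1.3 w 51.6 t 12.82
t 12.82 pos [639.1  -2.7 148.8] psi -3.126 q6 1.42 F [ 0.3 -0.4 -1.3] w 51.6 tilt 0.015
  shift cm [17.99  2.52 18.6 ] turn -0.867 dist mm 260.1
```

View pics/scene16z.png

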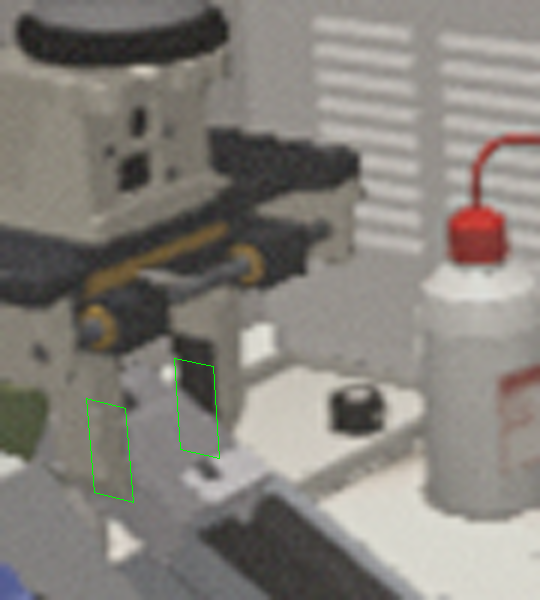

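```bash
python3 - <<'E'
from chk import *
im=cv2.imread("pics/top14.png"); ims={"top":im[:,:,::-1].copy()}
Et=[("top",(62,-73,3),(62,73,3)),("top",(-62,-73,0),(-62,73,0)),("top",(-62,73,0),(62,73,0)),("top",(-62,-73,3),(-45,-73,3)),("top",(45,-73,3),(62,-73,3)),("top",(-35,-73,11),(35,-73,11))]
q,e=refine(ims,Et,[461,-192.3,.883],width=2); print("top",q,e)
def hole(u,v,r=2):
    u,v=int(round(u)),int(round(v))
    g=255-cv2.cvtColor(im,cv2.COLOR_BGR2GRAY)[v-r:v+r+1,u-r:u+r+1].astype(float); g=np.clip(g-np.percentile(g,40)-5,0,None)
    y,x=np.mgrid[-r:r+1,-r:r+1]; return u+(g*x).sum()/g.sum(), v+(g*y).sum()/g.sum()
Rc=Ro.from_euler("z",-q[2]).as_matrix()
for nm,L,z in (("a",[(209,326),(283,392)],7),("b",[(333,196),(404,262)],7),("screws",[(315,117),(491,273),(302,479),(127,316)],4)):
    uv=np.array([hole(u/6+290-.4,v/6+170-.4,3) for u,v in L]); P=back("top",uv,z)
    Q=(Rc@(P-[q[0],q[1],0]).T).T; print(nm,Q.round(1).tolist(),"mean",Q.mean(0).round(1), "dir", np.arctan2(*(Q[0]-Q[1])[1::-1]).round(3))
E
```

```text
top [ 461.3320069  -192.4375394     0.88283618] 0.23110673076269372
a [[22.6, 40.8, 7.0], [-21.4, 40.4, 7.0]] mean [ 0.6 40.6  7. ] dir 0.009
b [[22.3, -39.9, 7.0], [-21.8, -39.4, 7.0]] mean [  0.3 -39.7   7. ] dir -0.012
screws [[50.2, -61.4, 4.0], [-50.1, -61.7, 4.0], [-48.8, 62.8, 4.0], [49.1, 61.6, 4.0]] mean [0.1 0.3 4. ] dir 0.003
```

Call:
apply_moves([
  [[4,0,2],0,4.6],
  [[8,1,4],0,4.6],
  [[9.9,4,4.7],0,4.6],
  [[9.9,7,4.7],0,4.6],
  [[9.9,8.9,4.7],0,4.6],
])

```text
time: 13.5
tool_pos: [540.2, -50.6, 55.7]
tcp_rot: [-1.578, 0.009, -3.126]
contact_force: [0.2, -0.1, -0.3]
grip_width: 51.7
```

Call:
apply_moves([
  [[0,0.8,0],0,4.6],
  [[0,1.4,0],0,4.6],
  [[0,2,0],0,4.6],
  [[-0.1,2.6,0],0,4.6],
  [[-0.1,2.6,0],0,4.6],
])

```text
time: 14.12
tool_pos: [545.5, -50.7, 32.5]
tcp_rot: [-1.576, 0.019, -3.126]
contact_force: [5.0, 2.1, 9.3]
grip_width: 51.8
```

```bash
python3 go.py 540 -50 30 -3.12; python3 - <<'E'
from chk import *
look("17","scene",(250,150,350,250),6)
E
```

```text
t 14.12 pos [545.5 -50.7  32.5] psi -3.126 q6 1.31 F [5.  2.1 9.3] w 51.8 tilt 0.020
  shift cm [ 0.56  0.24 -0.08] turn -0.006 dist mm 6.1
```

View pics/scene17z.png

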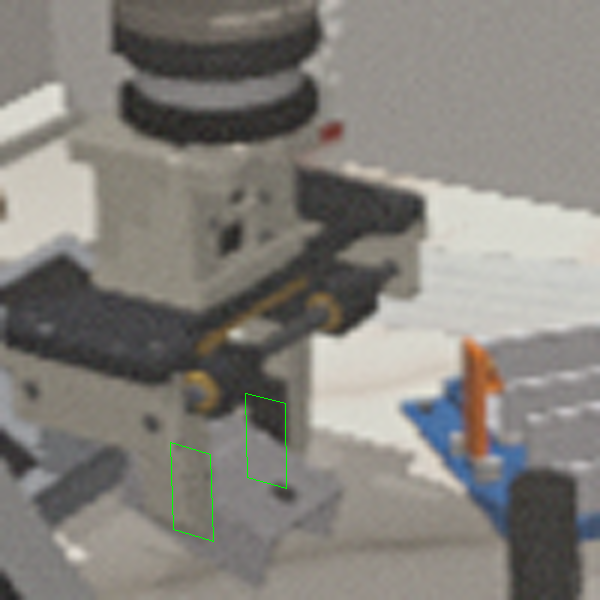

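Call:
apply_moves([
  [[-0.1,0.4,0],0,4.6],
  [[-0.2,0.8,0],0,4.6],
  [[-0.2,1.2,0],0,4.6],
  [[-0.2,1.3,0],0,4.6],
  [[-0.2,1.3,0],0,4.6],
])

```text
time: 14.8
tool_pos: [552.0, -50.6, 22.7]
tcp_rot: [-1.575, 0.029, -3.126]
contact_force: [5.8, 4.1, 10.7]
grip_width: 51.6
```

```bash
python3 go.py 540 -50 30 -3.12; python3 - <<'E'
from chk import *
look("18","scene",(250,150,350,250),6)
E
```

```text
t 14.80 pos [552.  -50.6  22.7] psi -3.126 q6 1.31 F [ 5.8  4.1 10.7] w 51.6 tilt 0.030
  shift cm [ 1.18 -0.76 -0.08] turn -0.006 dist mm 14.1
```

View pics/scene18z.png

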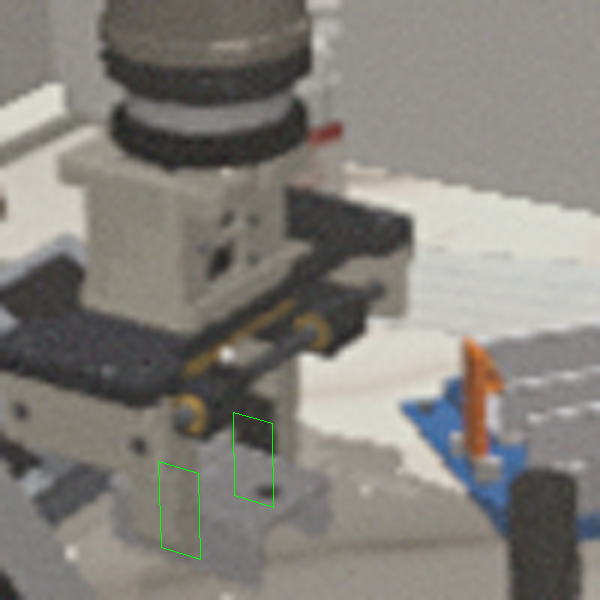

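Call:
apply_moves([
  [[0,0,0],0,5.6],
  [[0,0,0],0,6.2],
  [[0,0,0],0,6.2],
  [[0,0,0],0,6.2],
])

```text
time: 15.35
tool_pos: [551.7, -50.6, 22.4]
tcp_rot: [-1.575, 0.029, -3.126]
contact_force: [-0.6, -0.1, 0.3]
grip_width: 62.0
```

```bash
python3 go.py 540 -50 30 -3.12; python3 - <<'E'
from chk import *
look("19","scene",(250,150,350,250),6)
E
```

```text
t 15.35 pos [551.7 -50.6  22.4] psi -3.126 q6 1.31 F [-0.6 -0.1  0.3] w 62.0 tilt 0.029
  shift cm [ 1.15 -0.79 -0.08] turn -0.006 dist mm 14.0
```

View pics/scene19z.png

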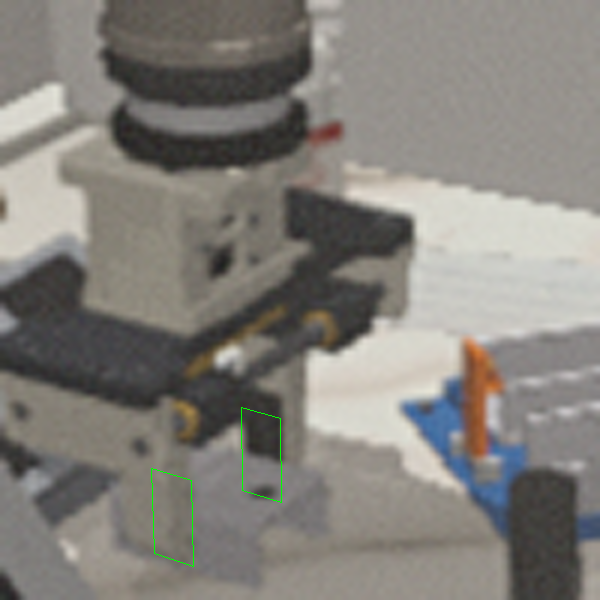

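```bash
python3 - <<'E'
from chk import *
print(back("scene",[(293.0,246.7)],0))
roi=(250,150,350,250)
im=cv2.imread("pics/scene19.png")[:,:,::-1].copy()
oo=overlay(im,"scene",[],[0,0,0],roi,6,"pics/o19.png")
Rz=Ro.from_euler("z",.016).as_matrix()
f=lambda P,x0,th:(Rz@Ro.from_euler("y",-th).as_matrix()@(np.asarray(P,float)*[1,1,1]+[35,0,0]).T).T+[x0-35,-50.6,0]
def cl(x0,th):
    U=[(26,28),(26,0),(22,0),(22,24),(-22,24),(-22,0),(-26,0),(-26,28)]; g=lambda P:f(P,x0,th); L=[]
    for x in(-35,35):
        P=[(x,a,b) for a,b in U]; L+=[("scene",g([P[i]])[0],g([P[(i+1)%8]])[0]) for i in range(8)]
    return L+[("scene",*g([(-35,a,b),(35,a,b)])) for a,b in U]
draw(oo,"scene",cl(550,0),[0,0,0],roi,6,col=(0,0,255))
cv2.imwrite("pics/o19.png",oo)
E
```

```text
[[520.55129403 -33.73142975   0.        ]]
```

View pics/o19.png

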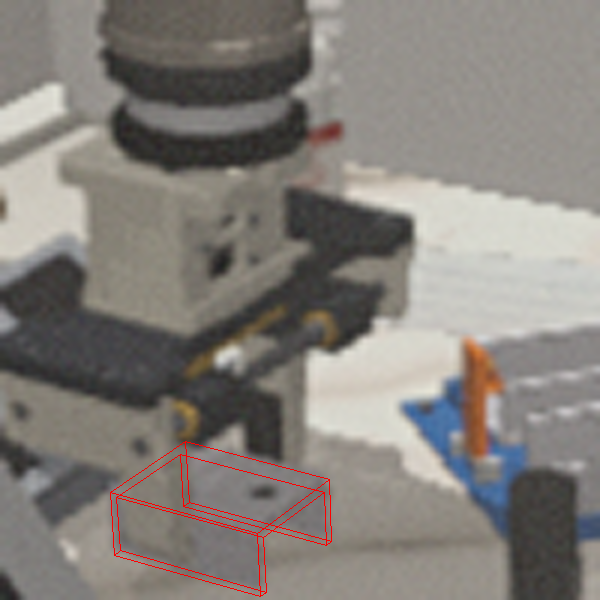

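Call:
apply_moves([
  [[0.1,0,0],0,5.6],
  [[0.1,0,0],0,4.6],
  [[0.1,0,0],0,4.6],
  [[0.1,0,0],0,4.6],
  [[0.1,0,0],0,4.6],
])

```text
time: 16.02
tool_pos: [550.7, -50.6, 22.4]
tcp_rot: [-1.575, 0.029, -3.126]
contact_force: [0.3, -0.6, -0.0]
grip_width: 51.9
```

Call:
apply_moves([
  [[0,-1,0],0,4.6],
  [[0,-4,0],0,4.6],
  [[0,-8,0],0,4.6],
  [[0,-10,0],0,4.6],
  [[0,-10,0],0,4.6],
])

```text
time: 16.65
tool_pos: [548.9, -51.3, 124.5]
tcp_rot: [-1.574, 0.033, -3.126]
contact_force: [0.5, -0.8, -0.9]
grip_width: 51.7
```

```bash
python3 cr.py 0.3 0.3 110 -2.2586; python3 - <<'E'
from chk import *
look("20","scene",(250,110,350,210),6)
E
```

```text
cradle x 165.2 y 22.2 z 124.5 | Fx -0.3 Fy -0.9 Fz -0.9 w 51.7 t 16.65
t 16.65 pos [548.9 -51.3 124.5] psi -3.126 q6 1.31 F [ 0.5 -0.8 -0.9] w 51.7 tilt 0.033
  shift cm [ 9.03  1.1  13.99] turn -0.868 dist mm 166.9
```

View pics/scene20z.png

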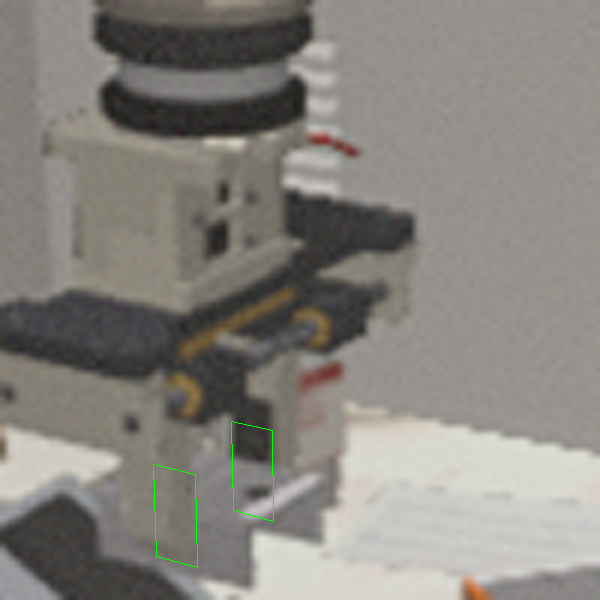

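Call:
apply_moves([
  [[2,0,3],-0.17,4.6],
  [[4.5,0,6.5],-0.35,4.6],
  [[6.8,0.4,10],-0.52,4.6],
  [[9,0.8,14],-0.7,4.6],
  [[9,1.1,14],-0.87,4.6],
])

```text
time: 17.32
tool_pos: [458.7, -194.4, 107.3]
tcp_rot: [-1.553, 0.022, -2.254]
contact_force: [0.2, -0.1, -0.9]
grip_width: 51.6
```

```bash
python3 cr.py 0.3 0.3 62 -2.2586
```

```text
cradle x -2.7 y 1.1 z 107.3 | Fx 0.1 Fy -0.2 Fz -0.9 w 51.6 t 17.32
t 17.32 pos [ 458.7 -194.4  107.3] psi -2.254 q6 0.10 F [ 0.2 -0.1 -0.9] w 51.6 tilt 0.028
  shift cm [-0.2   4.53 -0.  ] turn 0.004 dist mm 45.4
```

Call:
apply_moves([
  [[-0.2,2,0],0.004,4.6],
  [[-0.2,3.8,0],0.004,4.6],
  [[-0.2,4.4,0],0.004,4.6],
  [[-0.2,4.4,0],0.004,4.6],
])

```text
time: 17.82
tool_pos: [460.7, -192.3, 62.6]
tcp_rot: [-1.555, 0.021, -2.258]
contact_force: [0.0, -0.2, -0.8]
grip_width: 51.6
```

```bash
python3 cr.py 0.3 0.3 30 -2.2586;  python3 - <<'E'
from chk import *
im=look("21","scene",(310,170,400,250),8)
o=bot.get_obs(); R=Ro.from_euler("xyz",o["tcp_rot"]).as_matrix()
# c in tool frame: origin 22.4 below TCP
B=np.c_[-R[:,0],-R[:,2],-R[:,1]]
U=[(26,28),(26,0),(22,0),(22,24),(-22,24),(-22,0),(-26,0),(-26,28)]; g=lambda P:(B@(np.asarray(P,float)-[0,0,22.4]).T).T+o["tool_pos"]; L=[]
for x in(-35,35):
    P=[(x,a,b) for a,b in U]; L+=[("scene",g([P[i]])[0],g([P[(i+1)%8]])[0]) for i in range(8)]
L+=[("scene",*g([(-35,a,b),(35,a,b)])) for a,b in U]
roi=(310,170,400,250); oo=overlay(im,"scene",L,[0,0,0],roi,8,"pics/o21.png")
draw(oo,"scene",box_lines("scene",seatmodel(0,40.5,3,0)),[0,0,0],roi,8,col=(0,255,255))
cv2.imwrite("pics/o21.png",oo)
E
```

```text
cradle x 0.2 y 0.8 z 62.6 | Fx -0.1 Fy -0.1 Fz -0.8 w 51.6 t 17.82
t 17.82 pos [ 460.7 -192.3   62.6] psi -2.258 q6 0.11 F [ 0.  -0.2 -0.8] w 51.6 tilt 0.027
  shift cm [ 0.06  3.26 -0.  ] turn 0.0 dist mm 32.6
```

View pics/scene21z.png

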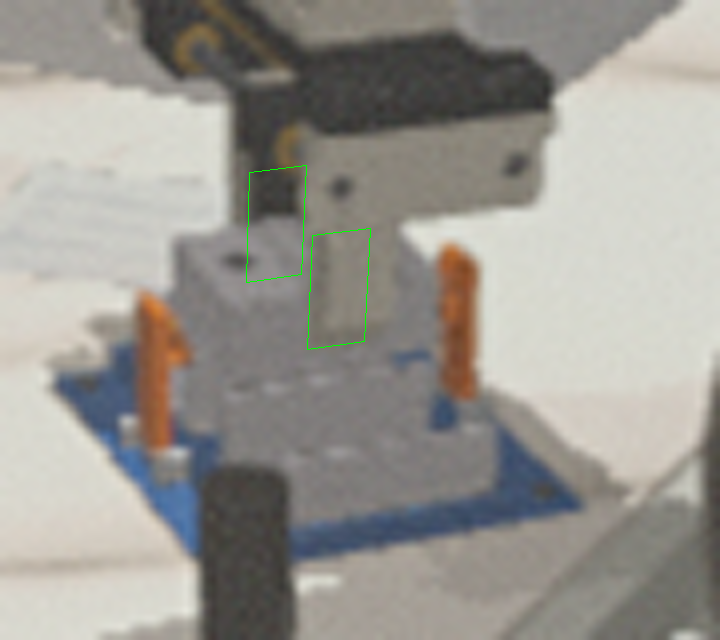

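View pics/o21.png

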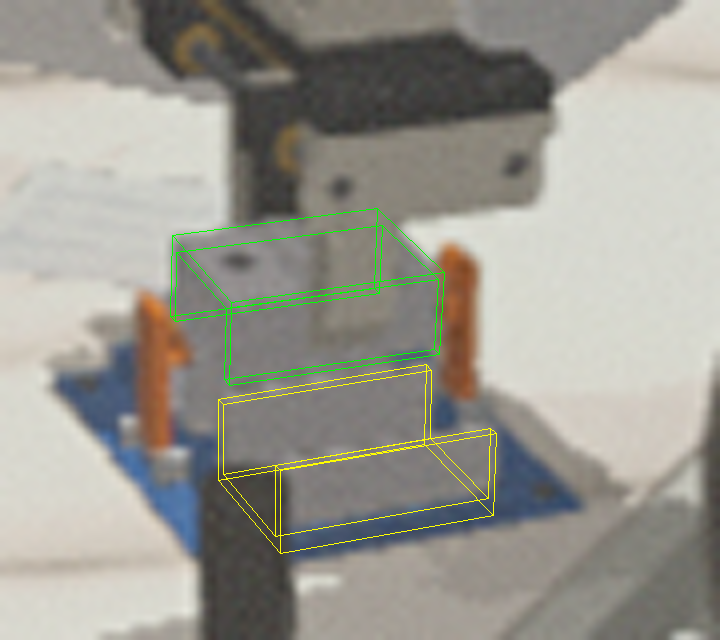

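Call:
apply_moves([
  [[0,0.8,0.05],0,4.6],
  [[0,1.6,0.05],0,4.6],
  [[0.05,2.3,0.05],0,4.6],
  [[0.05,2.8,0.05],0,4.6],
  [[0.05,3.0,0.05],0,4.6],
])

```text
time: 18.5
tool_pos: [461.9, -193.0, 32.8]
tcp_rot: [-1.554, 0.022, -2.258]
contact_force: [-0.7, 0.2, -0.3]
grip_width: 52.2
```

```bash
python3 cr.py 0.3 0.3 29.5 -2.2586
```

```text
cradle x 0.4 y -0.5 z 32.8 | Fx -0.2 Fy 0.7 Fz -0.3 w 52.2 t 18.50
t 18.50 pos [ 461.9 -193.    32.8] psi -2.258 q6 0.10 F [-0.7  0.2 -0.3] w 52.2 tilt 0.027
  shift cm [ 0.02  0.33 -0.09] turn 0.0 dist mm 3.4
```

Call:
apply_moves([
  [[0,0.2,-0.05],0,4.6],
  [[0,0.4,-0.08],0,4.6],
  [[0,0.4,-0.08],0,4.6],
  [[0,0.35,-0.08],0,5.8],
  [[0,0.3,-0.08],0,6.2],
])

```text
time: 19.12
tool_pos: [461.4, -192.5, 29.9]
tcp_rot: [-1.554, 0.022, -2.258]
contact_force: [-0.1, 0.1, 0.7]
grip_width: 61.2
```

Call:
apply_moves([
  [[0,0,0],0,6.2],
  [[0,-2,0],0,6.2],
  [[0,-5,0],0,6.2],
  [[0,-8,0],0,6.2],
])

```text
time: 19.62
tool_pos: [459.1, -192.9, 110.4]
tcp_rot: [-1.554, 0.022, -2.258]
contact_force: [0.7, -0.4, -0.5]
grip_width: 62.2
```

```bash
python3 go.py 436.7 64.5 110 -2.1336;  python3 - <<'E'
from chk import *
im=look("22","scene",(310,170,400,250),8)
E
```

```text
t 19.62 pos [ 459.1 -192.9  110.4] psi -2.258 q6 0.11 F [ 0.7 -0.4 -0.5] w 62.2 tilt 0.027
  shift cm [-18.47   0.14 -18.06] turn -0.125 dist mm 258.3
```

View pics/scene22z.png

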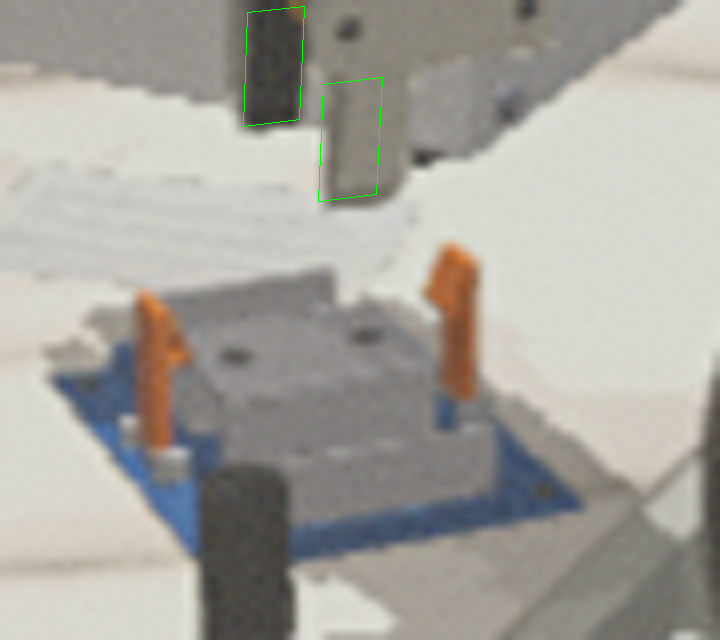

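```bash
python3 - <<'E'
from chk import *
for z in (0,100,200,300): print(z, back("top",[(197,238),(195,170),(212,100)],z).round(0).tolist())
# scene: right foot of microscope (205,360) at z 0
print(back("scene",[(207,362),(267,315)],0).round(0), back("scene",[(290,290)],40).round(0),back("scene",[(270,262)],100).round(0))
im=vision.capture("top"); cv2.imwrite("pics/top23.png",im[:,:,::-1]); x0,y0,x1,y1=80,90,400,290
cv2.imwrite("pics/top23z.png",cv2.resize(im[y0:y1,x0:x1,::-1],None,fx=2.5,fy=2.5,interpolation=cv2.INTER_CUBIC))
E
```

```text
0 [[387.0, 188.0, 0.0], [572.0, 215.0, 0.0], [779.0, 191.0, 0.0]]
100 [[378.0, 160.0, 100.0], [549.0, 185.0, 100.0], [739.0, 163.0, 100.0]]
200 [[369.0, 132.0, 200.0], [525.0, 155.0, 200.0], [699.0, 135.0, 200.0]]
300 [[360.0, 104.0, 300.0], [501.0, 125.0, 300.0], [659.0, 107.0, 300.0]]
[[424. 353.   0.]
 [415. 205.   0.]] [[389. 164.  40.]] [[419. 181. 100.]]
```

View pics/top23z.png

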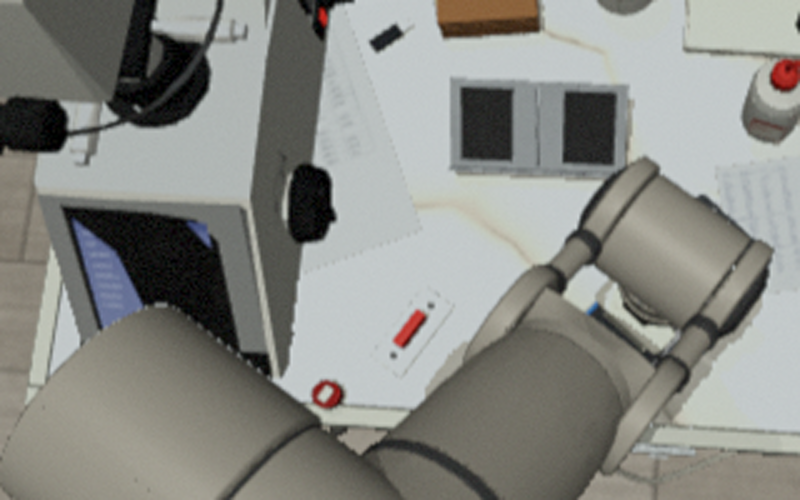

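```bash
python3 - <<'E'
from chk import *
def tri(ut,us):
    A=[];b=[]
    for n,u in(("top",ut),("scene",us)):
        C0=center(n); d=back(n,[u],0)[0]-C0; d/=np.linalg.norm(d); M=np.eye(3)-np.outer(d,d); A.append(M); b.append(M@C0)
    A=np.vstack(A); b=np.hstack(b); x=np.linalg.lstsq(A,b,rcond=None)[0]; return x.round(0), np.abs(A@x-b).max().round(1)
print("bezel corner",tri((187,238),(291,277)),tri((192,238),(291,277)))
print("knob tip",tri((213,170),(213,88)))
print("top edge front",tri((180,170),(170,175)))
im=cv2.imread("pics/scene0.png"); cv2.imwrite("pics/s0z.png",cv2.resize(im[70:370,0:300],None,fx=2,fy=2))
im=cv2.imread("pics/top23.png"); cv2.imwrite("pics/t23z.png",cv2.resize(im[90:250,95:245],None,fx=3.75,fy=3.75,interpolation=cv2.INTER_CUBIC))
E
```

```text
bezel corner (array([374., 186.,  87.]), np.float64(3.5)) (array([378., 177.,  80.]), np.float64(1.3))
knob tip (array([525., 102., 376.]), np.float64(35.4))
top edge front (array([549., 211., 241.]), np.float64(31.5))
```

View pics/s0z.png

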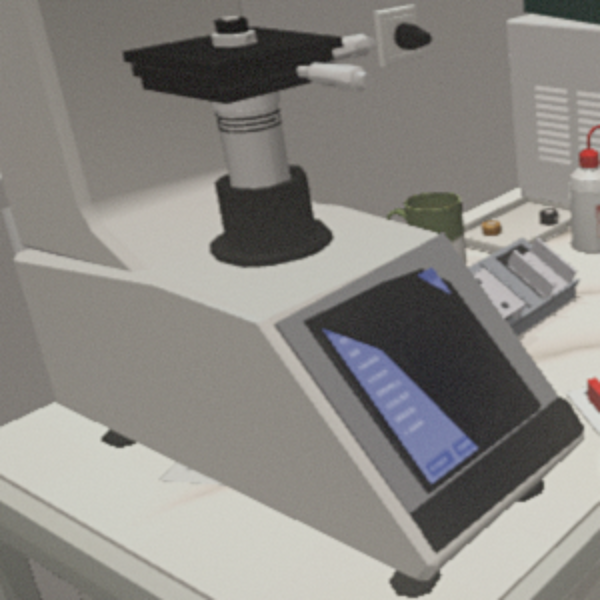

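View pics/t23z.png

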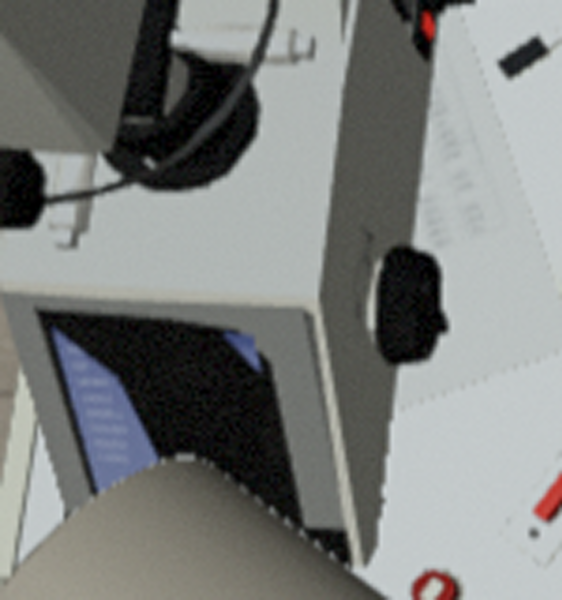

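Call:
apply_moves([
  [[-3,-0.5,-3],0.18,6.2],
  [[-6,-0.5,-6],0.36,5],
  [[-9,-0.5,-9],0.54,4],
  [[-12,-0.5,-12],0.72,3.6],
  [[-15,-0.5,-15],0.9,3.6],
])

```text
time: 20.35
tool_pos: [439.3, 18.1, 116.8]
tcp_rot: [-1.574, 0.031, 3.121]
contact_force: [0.7, 1.1, 0.8]
grip_width: 36.0
```

```bash
python3 go.py 436.7 64.5 110 -3.705
```

```text
t 20.35 pos [439.3  18.1 116.8] psi 3.121 q6 1.45 F [0.7 1.1 0.8] w 36.0 tilt 0.031
  shift cm [ 0.38  0.68 -4.63] turn 0.543 dist mm 47.0
```

Call:
apply_moves([
  [[0.1,0,-2],0.18,3.6],
  [[0.2,0.3,-3.8],0.36,3.6],
  [[0.38,0.6,-4.6],0.54,3.6],
  [[0.38,0.7,-4.6],0.54,3.6],
])

```text
time: 20.85
tool_pos: [436.1, 64.6, 109.0]
tcp_rot: [-1.589, 0.023, 2.584]
contact_force: [-0.6, -0.4, -0.6]
grip_width: 35.7
```

```bash
python3 go.py 436.7 64.5 60 -3.705
python3 - <<'E'
from chk import *
look("24","scene",(240,190,340,310),5,[(keeper_edges("scene")+rib_edges("scene"),[436.7,64.5,-.563],(0,0,255))])
im=vision.capture("top"); cv2.imwrite("pics/top24.png",im[:,:,::-1]); x0,y0,x1,y1=150,90,400,290
cv2.imwrite("pics/top24z.png",cv2.resize(im[y0:y1,x0:x1,::-1],None,fx=3,fy=3,interpolation=cv2.INTER_CUBIC))
E
```

```text
t 20.85 pos [436.1  64.6 109. ] psi 2.584 q6 2.10 F [-0.6 -0.4 -0.6] w 35.7 tilt 0.029
  shift cm [0.05 4.9  0.07] turn 0.005 dist mm 49.0
```

View pics/scene24z.png

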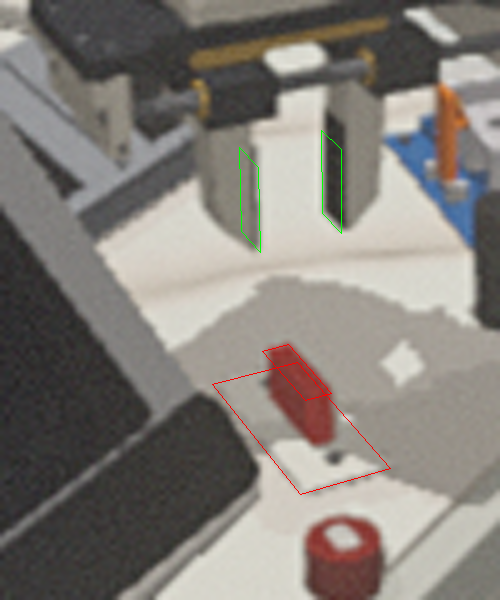

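View pics/top24z.png

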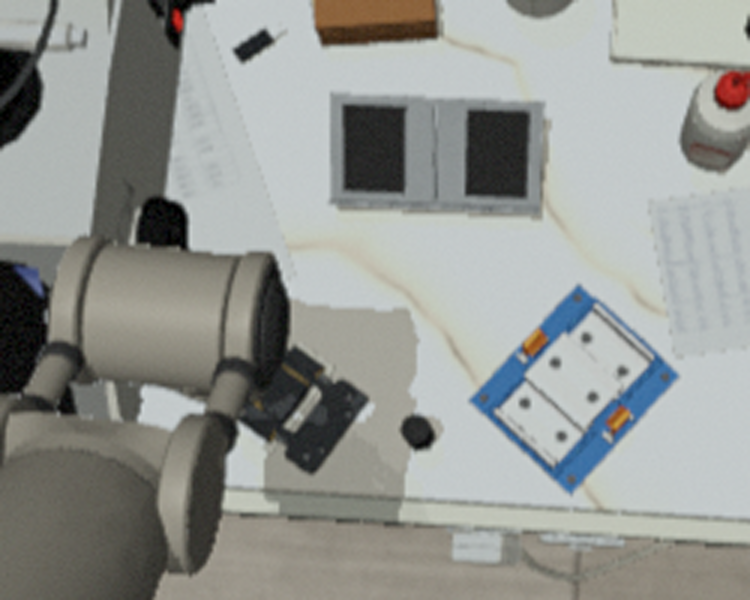

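```bash
python3 - <<'E'
from chk import *
for z in (109,200,300,400,500): print(z,proj("top",[(436,64.6,z)]).round(0),proj("scene",[(436,64.6,z)]).round(0))
im=cv2.imread("pics/scene24.png"); cv2.imwrite("pics/s24z.png",cv2.resize(im[0:300,80:480],None,fx=2,fy=2))
E
```

```text
109 [[237. 216.]] [[298. 230.]]
200 [[230. 210.]] [[296. 188.]]
300 [[220. 202.]] [[294. 138.]]
400 [[208. 193.]] [[292.  83.]]
500 [[194. 181.]] [[290.  22.]]
```

View pics/s24z.png

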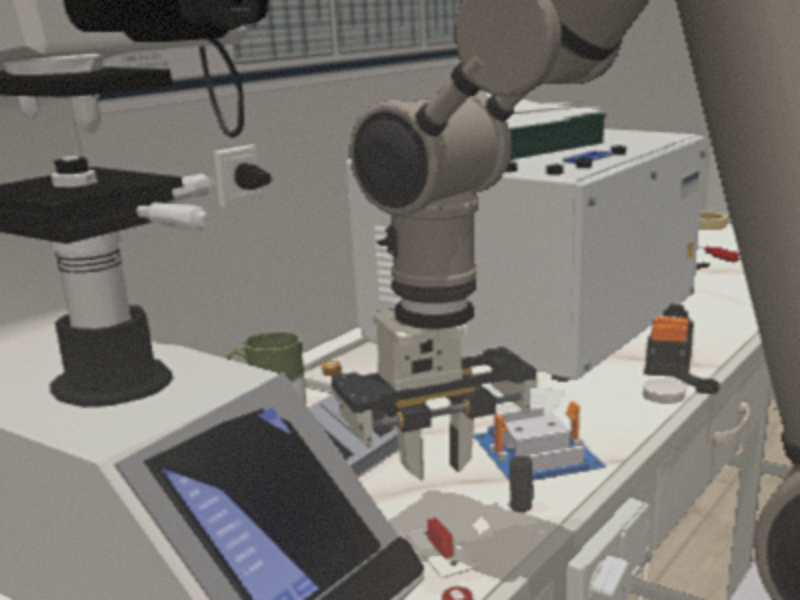

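Call:
apply_moves([
  [[0,2,0],0.005,3.6],
  [[0.05,4,0.05],0.005,3.6],
  [[0.05,5.5,0.05],0.005,3.6],
  [[0.05,5.8,0.05],0.005,3.6],
])

```text
time: 21.45
tool_pos: [437.1, 63.5, 50.5]
tcp_rot: [-1.588, 0.022, 2.581]
contact_force: [0.2, -0.1, -0.3]
grip_width: 35.5
```

```bash
python3 go.py 436.7 64.5 20 -3.704
python3 - <<'E'
from chk import *
look("25","scene",(250,190,330,310),5,[(keeper_edges("scene")+rib_edges("scene"),[436.7,64.5,-.563],(0,0,255))])
im=cv2.imread("pics/top24.png"); ims={"top":im[:,:,::-1].copy()}
Et=[("top",(62,-73,3),(62,73,3)),("top",(-62,-73,0),(-62,73,0)),("top",(-62,73,0),(62,73,0)),("top",(-62,-73,3),(-45,-73,3)),("top",(45,-73,3),(62,-73,3)),("top",(-35,-73,11),(35,-73,11))]
q,e=refine(ims,Et,[461,-192.3,.883],width=2); print("top",q,e)
def hole(u,v,r=3):
    u,v=int(round(u)),int(round(v))
    g=255-cv2.cvtColor(im,cv2.COLOR_BGR2GRAY)[v-r:v+r+1,u-r:u+r+1].astype(float); g=np.clip(g-np.percentile(g,50)-8,0,None)
    y,x=np.mgrid[-r:r+1,-r:r+1]; return u+(g*x).sum()/g.sum(), v+(g*y).sum()/g.sum()
Rc=Ro.from_euler("z",-q[2]).as_matrix()
for nm,L,z in (("a",[(526,402),(562,436)],7),("b",[(588,337),(623,371)],7),("c",[(556,362),(592,397)],35)):
    uv=np.array([hole(u/3+150-.3,v/3+90-.3,2) for u,v in L]); P=back("top",uv,z)
    Q=(Rc@(P-[q[0],q[1],0]).T).T; print(nm,Q.round(1).tolist(),"mean",Q.mean(0).round(1), "dir", np.arctan2(*(Q[0]-Q[1])[1::-1]).round(3))
E
```

```text
t 21.45 pos [437.1  63.5  50.5] psi 2.581 q6 2.09 F [ 0.2 -0.1 -0.3] w 35.5 tilt 0.028
  shift cm [ 0.15  3.05 -0.01] turn 0.002 dist mm 30.6
top [ 461.34813373 -192.4516854     0.88310812] 0.23424911119033714
a [[22.6, 40.8, 7.0], [-21.4, 40.2, 7.0]] mean [ 0.6 40.5  7. ] dir 0.014
b [[22.3, -39.9, 7.0], [-21.7, -39.2, 7.0]] mean [  0.3 -39.5   7. ] dir -0.015
c [[24.5, -0.7, 35.0], [-19.6, -0.5, 35.0]] mean [ 2.5 -0.6 35. ] dir -0.005
```

View pics/scene25z.png

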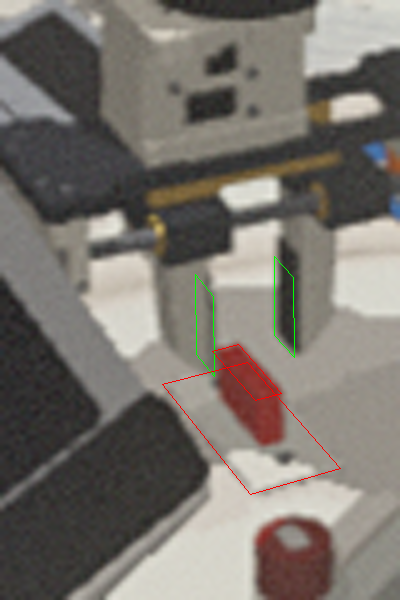

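Call:
apply_moves([
  [[0.05,1,0],0,3.6],
  [[0.1,2,0],0,3.6],
  [[0.15,2.7,0],0,3.6],
  [[0.15,3,0],0,3.6],
])

```text
time: 22.0
tool_pos: [436.6, 64.5, 20.2]
tcp_rot: [-1.588, 0.022, 2.581]
contact_force: [-0.2, 0.5, 0.4]
grip_width: 35.8
```

```bash
python3 go.py 436.7 64.5 20 -3.704
python3 - <<'E'
from chk import *
look("26","scene",(250,190,330,310),5)
E
```

```text
t 22.00 pos [436.6  64.5  20.2] psi 2.581 q6 2.10 F [-0.2  0.5  0.4] w 35.8 tilt 0.028
  shift cm [-0.01  0.02 -0.  ] turn 0.002 dist mm 0.2
```

View pics/scene26z.png

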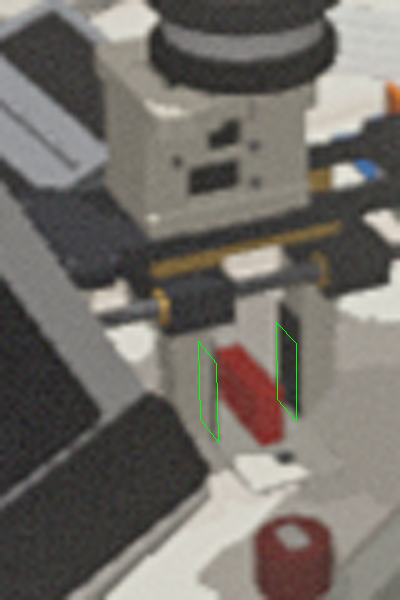

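Call:
apply_moves([
  [[0,0,0],0,2.4],
  [[0,0,0],0,1.0],
  [[0,0,0],0,0.8],
  [[0,0,0],0,0.8],
  [[0,0,0],0,0.8],
])

```text
time: 22.68
tool_pos: [436.7, 64.4, 20.5]
tcp_rot: [-1.588, 0.022, 2.581]
contact_force: [-1.7, -2.0, 6.2]
grip_width: 11.7
```

Call:
apply_moves([
  [[0,-1,0],0,0.8],
  [[0,-4,0],0,0.8],
  [[0,-8,0],0,0.8],
  [[0,-10,0],0,0.8],
  [[0,-10,0],0,0.8],
])

```text
time: 23.3
tool_pos: [434.8, 64.2, 122.0]
tcp_rot: [-1.59, 0.026, 2.581]
contact_force: [0.0, -0.5, -1.4]
grip_width: 11.6
```

```bash
python3 cr.py 0 0 120 -2.2586
python3 - <<'E'
from chk import *
look("27","scene",(240,140,330,260),5)
E
```

```text
cradle x 182.0 y 183.7 z 122.0 | Fx -0.4 Fy -0.4 Fz -1.4 w 11.6 t 23.30
t 23.30 pos [434.8  64.2 122. ] psi 2.581 q6 2.10 F [ 0.  -0.5 -1.4] w 11.6 tilt 0.032
  shift cm [-15.9    0.21  20.39] turn -1.444 dist mm 258.6
```

View pics/scene27z.png

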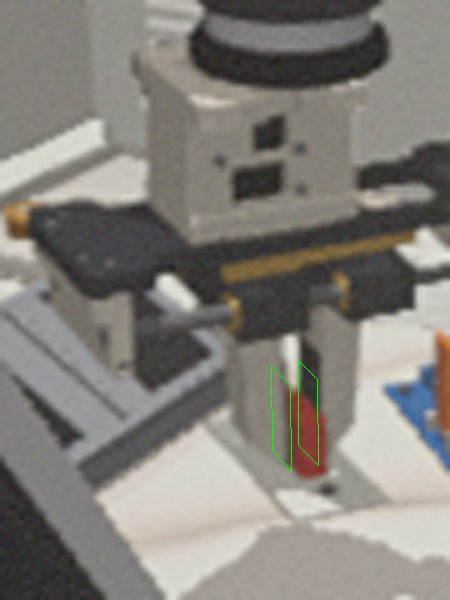

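Call:
apply_moves([
  [[-2,-0.3,2.5],-0.18,0.8],
  [[-4,-0.3,5.5],-0.36,0.8],
  [[-7,-0.3,9],-0.54,0.8],
  [[-10,-0.3,12.5],-0.72,0.8],
  [[-12,-0.3,16],-0.9,0.8],
])

```text
time: 23.98
tool_pos: [450.3, -136.5, 122.4]
tcp_rot: [-1.565, 0.028, -2.796]
contact_force: [0.2, -0.4, -0.8]
grip_width: 12.0
```

```bash
python3 cr.py 0 0 110 -2.2586
```

```text
cradle x 36.7 y 44.3 z 122.4 | Fx -0.2 Fy -0.4 Fz -0.8 w 12.0 t 23.98
t 23.98 pos [ 450.3 -136.5  122.4] psi -2.796 q6 0.74 F [ 0.2 -0.4 -0.8] w 12.0 tilt 0.028
  shift cm [0.92 1.25 5.68] turn -0.537 dist mm 58.9
```

Call:
apply_moves([
  [[0.3,0.2,2],-0.18,0.8],
  [[0.6,0.5,4],-0.36,0.8],
  [[0.9,1,5.6],-0.54,0.8],
  [[0.9,1.2,5.7],-0.54,0.8],
  [[0.9,1.2,5.7],-0.54,0.8],
])

```text
time: 24.6
tool_pos: [460.8, -192.4, 109.6]
tcp_rot: [-1.554, 0.021, -2.26]
contact_force: [-0.2, 0.2, -0.3]
grip_width: 11.7
```

```bash
cat > kmod.py <<'E'
from chk import *
def kl(n,o,kx=0,bot_=20.5,level=True):
    R=Ro.from_euler("xyz",o["tcp_rot"]).as_matrix(); psi=np.arctan2(R[1,0],R[0,0])-np.pi
    B=Ro.from_euler("z",psi).as_matrix() if level else np.c_[-R[:,0],-R[:,2],-R[:,1]]
    g=lambda P:(B@(np.asarray(P,float)+[kx,0,-bot_]).T).T+o["tool_pos"]; L=[]
    for x0,x1,y0,y1,z0,z1 in((-47,47,-20,20,0,4),(-22,22,-6,6,4,30)):
        for z in(z0,z1):
            c=[(x0,y0,z),(x1,y0,z),(x1,y1,z),(x0,y1,z)]; L+=[(n,g([c[i]])[0],g([c[(i+1)%4]])[0]) for i in range(4)]
        L+=[(n,g([(a,b,z0)])[0],g([(a,b,z1)])[0]) for a in(x0,x1) for b in(y0,y1)]
    return L
def kview(tag,roi=(305,150,405,250),f=6,**k):
    im=vision.capture("scene"); cv2.imwrite(f"pics/scene{tag}.png",im[:,:,::-1]); o=bot.get_obs()
    a=overlay(im,"scene",[],[0,0,0],roi,f,"pics/_.png"); b=a[:, :].copy()
    draw(b,"scene",kl("scene",o,**k),[0,0,0],roi,f,col=(0,255,0))
    cv2.imwrite(f"pics/k{tag}.png",a); cv2.imwrite(f"pics/k{tag}o.png",b)
E
python3 cr.py 0 0 85 -2.2586; python3 -c "
from kmod import *
kview('28')"
```

```text
cradle x 0.2 y 0.7 z 109.6 | Fx 0.1 Fy 0.3 Fz -0.3 w 11.7 t 24.60
t 24.60 pos [ 460.8 -192.4  109.6] psi -2.260 q6 0.11 F [-0.2  0.2 -0.3] w 11.7 tilt 0.027
  shift cm [0.07 2.46 0.03] turn -0.001 dist mm 24.6
```

View pics/k28.png

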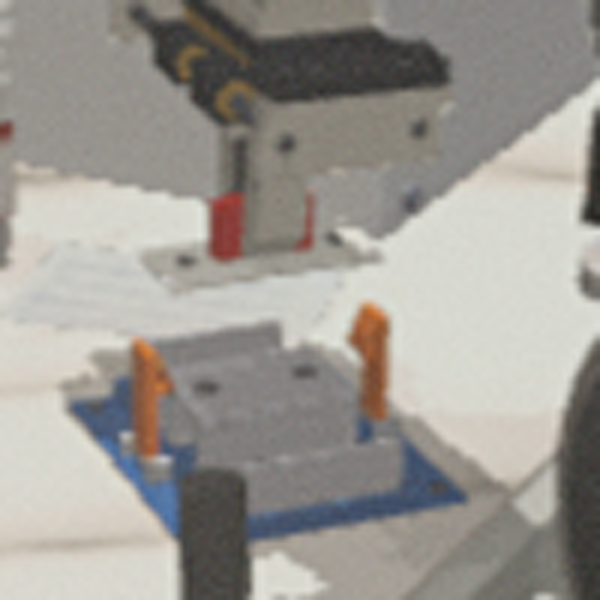

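View pics/k28o.png

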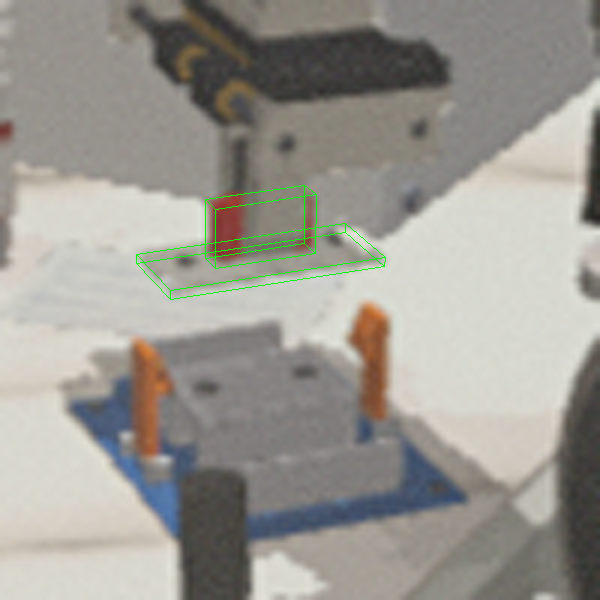

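```bash
python3 - <<'E'
from chk import *
im=cv2.imread("pics/scene28.png")[:,:,::-1].copy()
roi=(315,195,385,245)
oo=overlay(im,"scene",[],[0,0,0],roi,11,"pics/o28.png")
L=[]
for s in(1,-1):
    for y in(-10,10): L+=[("scene",(s*49.5,y,20),(s*49.5,y,40.5)),("scene",(s*49.5,y,40.5),(s*42.5,y,40.5)),("scene",(s*42.5,y,40.5),(s*49.5,y,59))]
    L+=[("scene",(s*42.5,-10,40.5),(s*42.5,10,40.5))]
draw(oo,"scene",L,C,roi,11,col=(0,255,0))
U=[(26,28),(26,0),(22,0),(22,24),(-22,24),(-22,0),(-26,0),(-26,28)]
L=[("scene",(-35+2,a,b+7),(35+2,a,b+7)) for a,b in U[:2]+U[-1:]]+[("scene",(s*35+2,-26,35),(s*35+2,26,35)) for s in(1,-1)]
draw(oo,"scene",L,C,roi,11,col=(255,255,0))
cv2.imwrite("pics/o28.png",oo)
E
```

```text
(no output)
```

View pics/o28.png

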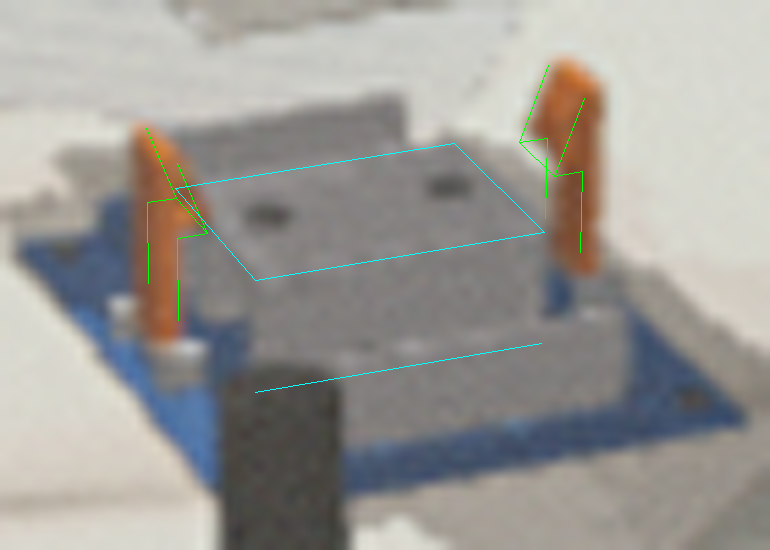

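```bash
python3 - <<'E'
from chk import *
for f in ("top0","top14","top24"):
    im=cv2.imread(f"pics/{f}.png"); hsv=cv2.cvtColor(im,cv2.COLOR_BGR2HSV)
    m=((hsv[...,0]>5)&(hsv[...,0]<22)&(hsv[...,1]>120)&(hsv[...,2]>80)).astype(np.uint8); m[:170]=0; m[270:]=0; m[:,:300]=0; m[:,390:]=0
    n,l,s,c=cv2.connectedComponentsWithStats(m)
    for i in range(1,n):
        if s[i,4]>8:
            P=back("top",[c[i]],50)[0]; q=[461.35,-192.45,.883]; print(f,c[i].round(2),s[i,4],(Ro.from_euler("z",-q[2]).as_matrix()@(P-[q[0],q[1],0])).round(1))
# expected: silhouettes of arm symmetric seen by camera -> project model box centroid
    
E
```

```text
top0 [327.85 203.79] 34 [47.9  0.4 50. ]
top0 [355.74 229.22] 27 [-49.6   0.3  50. ]
top14 [327.76 203.79] 33 [48.1  0.6 50. ]
top14 [355.62 229.14] 29 [-49.3   0.4  50. ]
top24 [327.85 203.79] 34 [47.9  0.4 50. ]
top24 [355.57 229.1 ] 30 [-49.1   0.4  50. ]
```

```bash
python3 cr.py 0 0.2 80 -2.2586
```

```text
cradle x 0.4 y 0.6 z 109.9 | Fx 0.3 Fy -0.1 Fz -0.6 w 11.6 t 24.65
t 24.65 pos [ 461.  -192.3  109.9] psi -2.259 q6 0.11 F [ 0.2  0.1 -0.6] w 11.6 tilt 0.027
  shift cm [ 0.1   2.99 -0.01] turn 0.0 dist mm 29.9
```

Call:
apply_moves([
  [[0.05,1.2,0],0,0.8],
  [[0.1,2.4,0],0,0.8],
  [[0.1,2.9,0],0,0.8],
  [[0.1,2.9,0],0,0.8],
])

```text
time: 25.15
tool_pos: [460.9, -192.7, 80.3]
tcp_rot: [-1.554, 0.021, -2.259]
contact_force: [-0.5, 0.4, -1.2]
grip_width: 11.9
```

```bash
 python3 cr.py 0 0.2 55.5 -2.2586; python3 -c "
from kmod import *
kview('29',(315,170,395,245),9)"
```

```text
cradle x 0.0 y 0.4 z 80.3 | Fx -0.0 Fy 0.6 Fz -1.2 w 11.9 t 25.15
t 25.15 pos [ 460.9 -192.7   80.3] psi -2.259 q6 0.11 F [-0.5  0.4 -1.2] w 11.9 tilt 0.026
  shift cm [ 0.05  2.48 -0.02] turn -0.0 dist mm 24.8
```

View pics/k29.png

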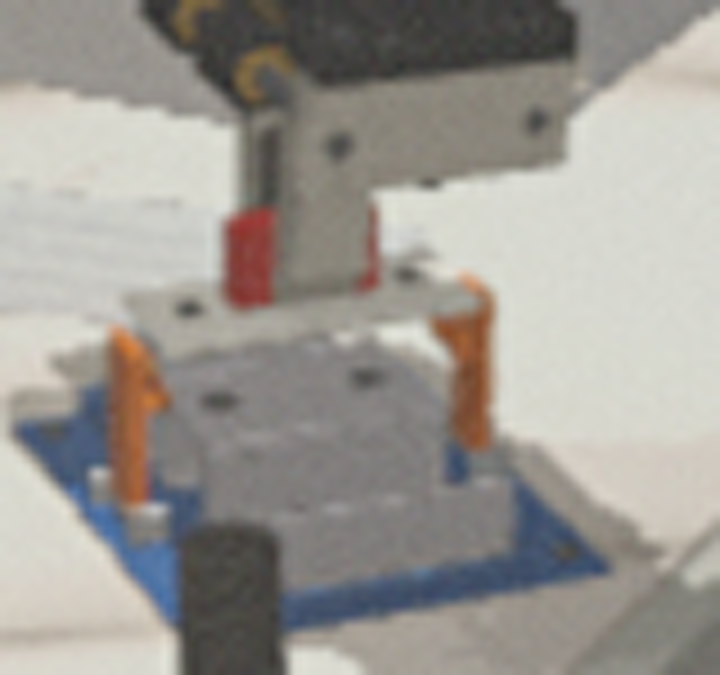

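View pics/k29o.png

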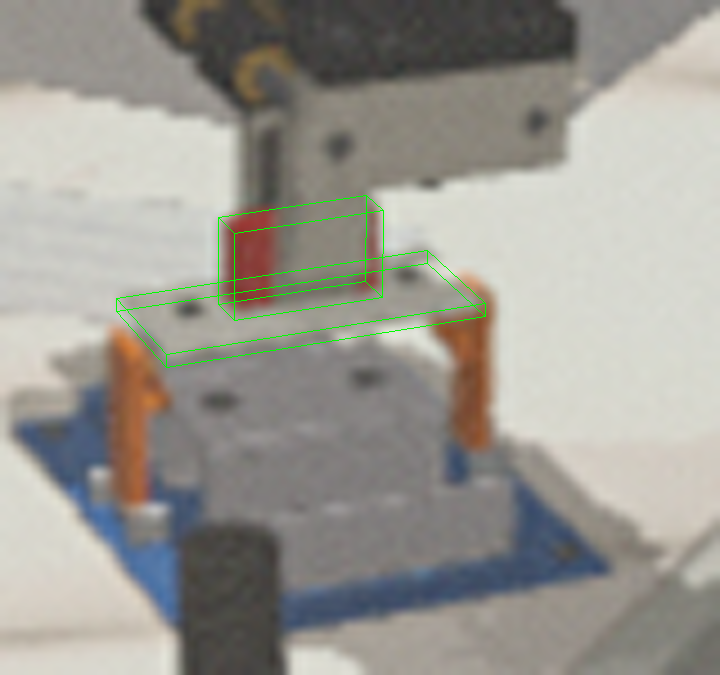

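Call:
apply_moves([
  [[0.02,0.6,0],0,0.8],
  [[0.03,1.1,-0.02],0,0.8],
  [[0.04,1.6,-0.02],0,0.8],
  [[0.04,1.6,-0.02],0,0.8],
])

```text
time: 25.7
tool_pos: [461.7, -193.5, 64.8]
tcp_rot: [-1.552, 0.021, -2.259]
contact_force: [1.2, -1.8, -0.4]
grip_width: 11.5
```

```bash
 python3 cr.py 0 0.2 55.5 -2.2586; python3 -c "
from kmod import *
kview('30',(315,170,395,245),9)"
```

```text
cradle x -0.1 y -0.7 z 64.8 | Fx -0.7 Fy -2.1 Fz -0.4 w 11.5 t 25.70
t 25.70 pos [ 461.7 -193.5   64.8] psi -2.259 q6 0.11 F [ 1.2 -1.8 -0.4] w 11.5 tilt 0.028
  shift cm [ 0.01  0.93 -0.11] turn -0.0 dist mm 9.3
```

View pics/k30.png

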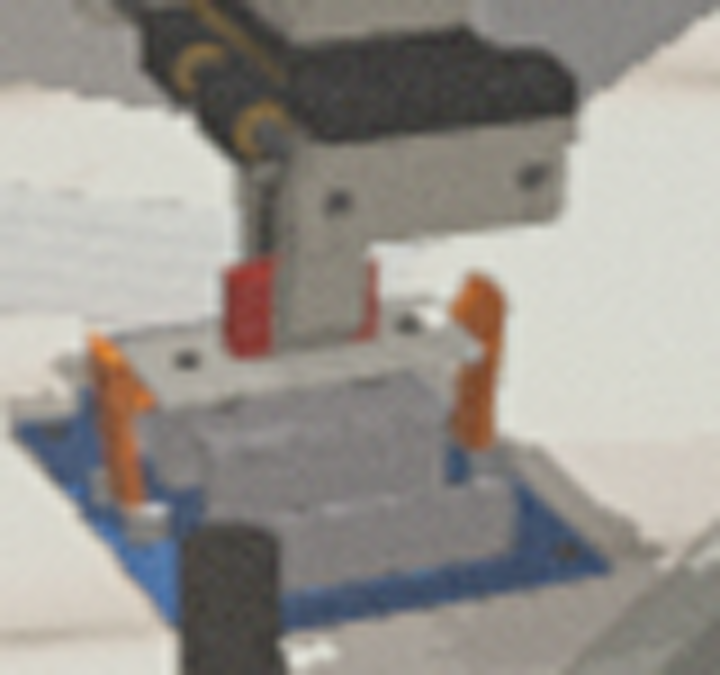

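Call:
apply_moves([
  [[0,0.4,-0.08],0,0.8],
  [[0,0.8,-0.1],0,0.8],
  [[0,1.1,-0.1],0,0.8],
  [[0,1.2,-0.1],0,0.8],
])

```text
time: 26.25
tool_pos: [461.1, -192.7, 55.0]
tcp_rot: [-1.551, 0.021, -2.258]
contact_force: [-9.9, 3.3, 38.5]
grip_width: 11.7
```

```bash
 python3 cr.py 0 0.2 55.5 -2.2586; python3 -c "
from kmod import *
kview('31',(315,170,395,245),9)"
```

```text
cradle x 0.1 y 0.3 z 55.0 | Fx -3.7 Fy 9.7 Fz 38.5 w 11.7 t 26.25
t 26.25 pos [ 461.1 -192.7   55. ] psi -2.258 q6 0.11 F [-9.9  3.3 38.5] w 11.7 tilt 0.028
  shift cm [ 0.01 -0.05  0.01] turn 0.0 dist mm 0.6
```

View pics/k31.png

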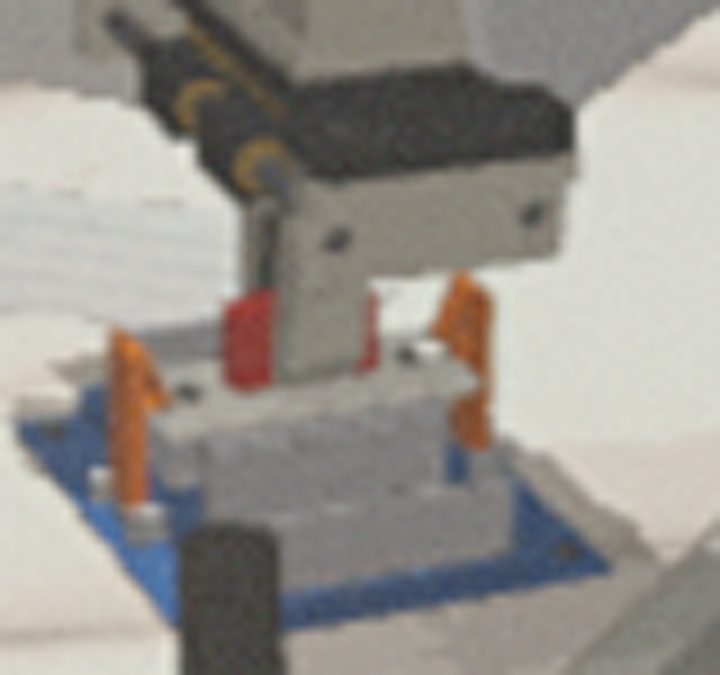

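Call:
apply_moves([
  [[0,-0.03,0],0,0.8],
  [[0,-0.03,0],0,2],
  [[0,-0.03,0],0,3.2],
  [[0,-0.03,0],0,3.2],
])

```text
time: 26.8
tool_pos: [460.8, -192.5, 54.8]
tcp_rot: [-1.552, 0.021, -2.258]
contact_force: [-0.2, 0.5, -0.2]
grip_width: 31.1
```

```bash
 python3 cr.py 0 0.2 55.5 -2.2586; python3 -c "
from kmod import *
kview('32',(315,170,395,245),9)"
```

```text
cradle x 0.1 y 0.6 z 54.8 | Fx 0.2 Fy 0.5 Fz -0.2 w 31.1 t 26.80
t 26.80 pos [ 460.8 -192.5   54.8] psi -2.258 q6 0.11 F [-0.2  0.5 -0.2] w 31.1 tilt 0.028
  shift cm [ 0.01 -0.07  0.04] turn 0.0 dist mm 0.8
```

View pics/k32.png

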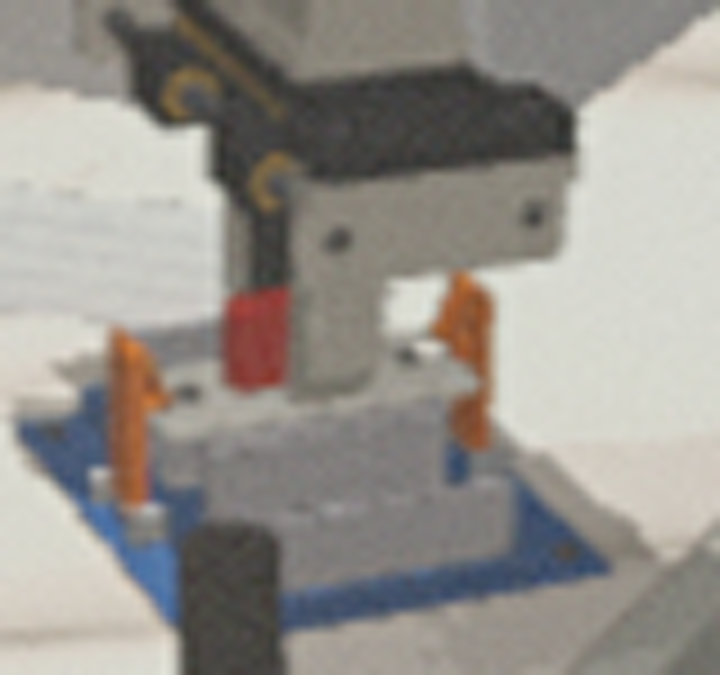

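Fingers open; clips upright over the plate ends (near (150,390) and (450,320)). Retract and verify.

Call:
apply_moves([
  [[0,-1.5,0],0,3.2],
  [[0,-4,0],0,3.2],
  [[0,-8,0],0,3.2],
  [[0,-12,0],0,3.2],
  [[0,-12,0],0,3.2],
])

```text
time: 27.48
tool_pos: [459.2, -194.1, 178.8]
tcp_rot: [-1.545, 0.022, -2.258]
contact_force: [0.3, 0.1, 0.7]
grip_width: 31.8
```

Call:
apply_moves([
  [[-4,0,-4],0,3.2],
  [[-8,0,-8],0,3.2],
  [[-12,0,-12],0,3.2],
  [[-14,0,-15],0,3.2],
  [[-14,0,-15],0,3.2],
])

```text
time: 28.1
tool_pos: [430.8, 11.3, 177.5]
tcp_rot: [-1.546, 0.021, -2.255]
contact_force: [0.3, -0.5, 0.3]
grip_width: 32.0
```

```bash
python3 go.py 440 0 170 -2.26; python3 - <<'E'
from kmod import *
im=vision.capture("top"); cv2.imwrite("pics/top33.png",im[:,:,::-1]); x0,y0,x1,y1=190,100,450,280
cv2.imwrite("pics/top33z.png",cv2.resize(im[y0:y1,x0:x1,::-1],None,fx=3,fy=3,interpolation=cv2.INTER_CUBIC))
im=vision.capture("scene"); cv2.imwrite("pics/scene33.png",im[:,:,::-1]); x0,y0,x1,y1=310,180,400,250
cv2.imwrite("pics/scene33z.png",cv2.resize(im[y0:y1,x0:x1,::-1],None,fx=8,fy=8,interpolation=cv2.INTER_CUBIC))
E
```

```text
t 28.10 pos [430.8  11.3 177.5] psi -2.255 q6 0.52 F [ 0.3 -0.5  0.3] w 32.0 tilt 0.032
  shift cm [0.31 0.78 1.41] turn 0.005 dist mm 16.4
```

View pics/top33z.png

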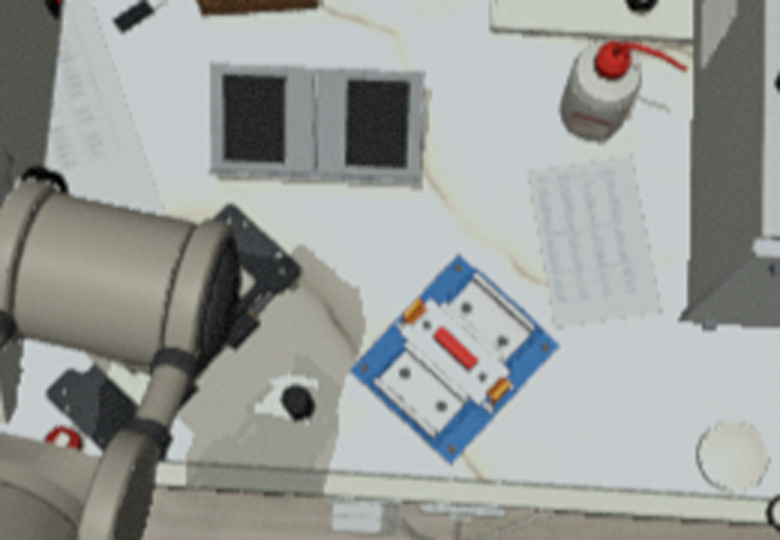

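View pics/scene33z.png

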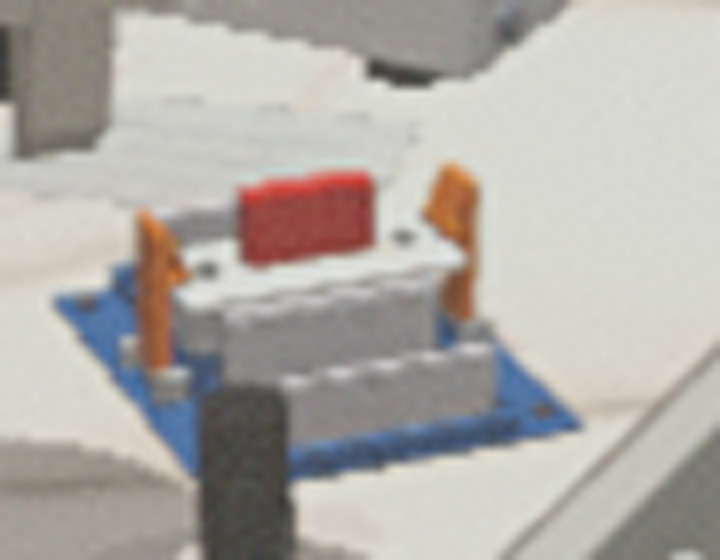

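```bash
python3 - <<'E'
from kmod import *
im=cv2.imread("pics/top33.png"); q=[461.35,-192.45,.883]; Rc=Ro.from_euler("z",-q[2]).as_matrix()
def hole(u,v,r=2):
    u,v=int(round(u)),int(round(v))
    g=255-cv2.cvtColor(im,cv2.COLOR_BGR2GRAY)[v-r:v+r+1,u-r:u+r+1].astype(float); g=np.clip(g-np.percentile(g,50)-8,0,None)
    y,x=np.mgrid[-r:r+1,-r:r+1]; return u+(g*x).sum()/g.sum(), v+(g*y).sum()/g.sum()
for nm,L,z in (("a",[(406,373),(442,407)],7),("b",[(467,308),(503,342)],7),("keeper",[(427,325),(483,377)],39)):
    uv=np.array([hole(u/3+190-.3,v/3+100-.3) for u,v in L]); Q=(Rc@(back("top",uv,z)-[q[0],q[1],0]).T).T
    print(nm,Q.round(1).tolist(),Q.mean(0).round(1),np.arctan2(*(Q[0]-Q[1])[1::-1]).round(3))
for cam in ("top","scene"):
    A={}
    for t in ("0","33"):
        h=cv2.cvtColor(cv2.imread(f"pics/{cam}{t}.png"),cv2.COLOR_BGR2HSV); m=((h[...,0]>5)&(h[...,0]<22)&(h[...,1]>120)&(h[...,2]>80)).astype(np.uint8)
        x0,y0,x1,y1=(300,170,390,270) if cam=="top" else (320,195,375,240); k=np.zeros_like(m);k[y0:y1,x0:x1]=m[y0:y1,x0:x1]
        n,l,s,c=cv2.connectedComponentsWithStats(k); print(cam,t,[(c[i].round(2).tolist(),int(s[i,4])) for i in range(1,n) if s[i,4]>8])
E
```

```text
a [[22.6, 40.9, 7.0], [-21.3, 40.3, 7.0]] [ 0.6 40.6  7. ] 0.014
b [[22.4, -39.9, 7.0], [-21.7, -39.2, 7.0]] [  0.4 -39.6   7. ] -0.014
keeper [[34.2, 0.0, 39.0], [-31.9, 0.7, 39.0]] [ 1.1  0.4 39. ] -0.01
top 0 [([327.85, 203.79], 34), ([355.74, 229.22], 27)]
top 33 [([327.69, 203.66], 29), ([355.73, 229.35], 26)]
scene 0 [([366.54, 208.65], 63), ([329.38, 215.71], 58)]
scene 33 [([366.23, 205.31], 39), ([329.29, 215.73], 62), ([367.14, 216.5], 14)]
```

```bash
python3 -c "
from plant import bot,order
print(order.close_job()); o=bot.get_obs(); print(o['time'],o['contact_force'])"
```

```text
the job is handed in; nothing more can be done
None
the job is handed in; nothing more can be done
```

The cradle is packed and the job handed in at about 28 s. Channel b is in its seat, c is nested over a and b, and the keeper is pressed down with both clips snapped over its ends.

**How it went:**
- **Channel b:** its raised end caught on the end wall when I first let go. I gripped it again, moved it about 4.5 mm and it dropped flat.
- **Channel c:** I flattened it on the bench first, then gripped it again level and nested it. There was no contact force on the way in.
- **Keeper:** it was pressed down with up to about 38 N, and both clips spread and sprang back.

**Last checks, in cradle mm from the top picture after the arm withdrew:**

| Part | x | y | Angle to cradle (rad) |
|---|---|---|---|
| channel a | 0.6 | 40.6 | 0.014 |
| channel b | 0.4 | -39.6 | -0.014 |
| channel c (measured before the keeper went on) | 2.5 | -0.6 | -0.005 |
| keeper | 1.1 | 0.4 | -0.01 |

- **Clips:** the orange patches in the pictures are where they were at the start. The exception is the right clip in the scene view, which the keeper partly hides.
- **Robot:** there was no contact force on the tool after withdrawing.
- **Bystanders:** the tube, the bottle, the round test block and the specimen looked unmoved. I compared only the tube's position, and the arm partly hid the specimen.

**Uncertain:**
- The two cameras disagreed by about 3 mm on the cradle's position. I used a value in between, and where b landed agreed with it.
- I did not measure the keeper's height directly. It rests on seeing the plate under both clip noses and on the tool height at the end of the press, which put its underside at about 34.5 mm.
- The tool picked up a tilt of about 0.03 rad that I could not correct, but the parts themselves look level.

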